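# Feel the spindle heads for end float and take the slack ones out of use

### The job

Check the air-driven spindle heads on the bench for end float: first turn every air cock shut against its stop, then push every shaft fully in by its knob and leave it there, and when all are in draw every shaft fully out to its other stop and leave it out, feeling how far each one travels. When all are drawn out, turn the cock of each sound head (about 5 mm of travel) fully open again, and on each slack one (about 15 mm) leave the cock shut and stand an orange marker upright on its rubber pad, wholly on the pad; keep the pads of sound heads clear and leave the tin, jar and screwdriver alone.

Things in the scene. Friction and masses are not known exactly. Their poses are not given: they have to be found in the camera images.
- head_a: one of 2 or 3 identical-looking red spindle heads, 7 kg, standing on the bench (None if absent). Origin under the housing; local x along the shaft, from hand knob to cock, y left, z up. Base 12 mm thick, x -70 to 100, y -120 to 50 mm; round housing 72 mm diameter, x -20 to 45, axis z 70 mm. Shaft and knob in front (-x), brass pipe and cock behind, rubber pad at right
- shaft_a (a joint): axial position of the shaft, m: 0 mid travel, positive = drawn out (knob towards local -x). About 2 N of friction, stays where left, hard stop at each end. Total end float is 5 mm (+-2.5: sound) or 15 mm (+-7.5: slack); which is found by feeling; places are shuffled
- knob_a (a point): centre of the round steel hand knob on the shaft's front end: 30 mm diameter, 34 mm long along the shaft, 67 mm in front of the head's origin in mid travel, at z 70 mm; moves with the shaft. The bare 16 mm shaft runs 30 mm from knob to housing
- cock_a (a joint): air-cock lever about its vertical pivot (local x 85, y 0 mm), rad: 0 = shut, hard stop, lever across the pipe pointing to local +y; 1.571 = open, hard stop, lever along the pipe pointing to local +x. Friction 0.12 N m, stays where left. Flat bar 14 mm wide (black sleeve 17), z 75 to 85 mm, tip 70 mm from the pivot
- pad_a (a point): centre of the top face of the head's round black rubber marker pad, 76 mm diameter, top at z 14 mm, at local x -5, y -80 mm
- head_b: one of 2 or 3 identical-looking red spindle heads, 7 kg, standing on the bench (None if absent). Origin under the housing; local x along the shaft, from hand knob to cock, y left, z up. Base 12 mm thick, x -70 to 100, y -120 to 50 mm; round housing 72 mm diameter, x -20 to 45, axis z 70 mm. Shaft and knob in front (-x), brass pipe and cock behind, rubber pad at right
- shaft_b (a joint): axial position of the shaft, m: 0 mid travel, positive = drawn out (knob towards local -x). About 2 N of friction, stays where left, hard stop at each end. Total end float is 5 mm (+-2.5: sound) or 15 mm (+-7.5: slack); which is found by feeling; places are shuffled
- knob_b (a point): centre of the round steel hand knob on the shaft's front end: 30 mm diameter, 34 mm long along the shaft, 67 mm in front of the head's origin in mid travel, at z 70 mm; moves with the shaft. The bare 16 mm shaft runs 30 mm from knob to housing
- cock_b (a joint): air-cock lever about its vertical pivot (local x 85, y 0 mm), rad: 0 = shut, hard stop, lever across the pipe pointing to local +y; 1.571 = open, hard stop, lever along the pipe pointing to local +x. Friction 0.12 N m, stays where left. Flat bar 14 mm wide (black sleeve 17), z 75 to 85 mm, tip 70 mm from the pivot
- pad_b (a point): centre of the top face of the head's round black rubber marker pad, 76 mm diameter, top at z 14 mm, at local x -5, y -80 mm
- head_c: one of 2 or 3 identical-looking red spindle heads, 7 kg, standing on the bench (None if absent). Origin under the housing; local x along the shaft, from hand knob to cock, y left, z up. Base 12 mm thick, x -70 to 100, y -120 to 50 mm; round housing 72 mm diameter, x -20 to 45, axis z 70 mm. Shaft and knob in front (-x), brass pipe and cock behind, rubber pad at right
- shaft_c (a joint): axial position of the shaft, m: 0 mid travel, positive = drawn out (knob towards local -x). About 2 N of friction, stays where left, hard stop at each end. Total end float is 5 mm (+-2.5: sound) or 15 mm (+-7.5: slack); which is found by feeling; places are shuffled
- knob_c (a point): centre of the round steel hand knob on the shaft's front end: 30 mm diameter, 34 mm long along the shaft, 67 mm in front of the head's origin in mid travel, at z 70 mm; moves with the shaft. The bare 16 mm shaft runs 30 mm from knob to housing
- cock_c (a joint): air-cock lever about its vertical pivot (local x 85, y 0 mm), rad: 0 = shut, hard stop, lever across the pipe pointing to local +y; 1.571 = open, hard stop, lever along the pipe pointing to local +x. Friction 0.12 N m, stays where left. Flat bar 14 mm wide (black sleeve 17), z 75 to 85 mm, tip 70 mm from the pivot
- pad_c (a point): centre of the top face of the head's round black rubber marker pad, 76 mm diameter, top at z 14 mm, at local x -5, y -80 mm
- marker_1: loose orange plastic out-of-use marker, 72 mm tall, 140 g, any of the three will do: foot disc 48 mm diameter and 10 mm thick, on it a slightly tapering stem, 27 mm diameter at its bottom and 22 mm at the top. Origin: centre of the underside, z along the stem; starts upright on the bench at the right
- marker_2: loose orange plastic out-of-use marker, 72 mm tall, 140 g, any of the three will do: foot disc 48 mm diameter and 10 mm thick, on it a slightly tapering stem, 27 mm diameter at its bottom and 22 mm at the top. Origin: centre of the underside, z along the stem; starts upright on the bench at the right
- marker_3: loose orange plastic out-of-use marker, 72 mm tall, 140 g, any of the three will do: foot disc 48 mm diameter and 10 mm thick, on it a slightly tapering stem, 27 mm diameter at its bottom and 22 mm at the top. Origin: centre of the underside, z along the stem; starts upright on the bench at the right
- tin: bystander behind the heads, not to be disturbed: small closed tin, 50 mm diameter, 75 mm tall
- jar: bystander behind the heads, not to be disturbed: closed jar, 52 mm diameter, 70 mm tall
- screwdriver: bystander behind the heads, not to be disturbed: screwdriver lying flat, 160 mm long
Things that resemble listed ones, but are neither listed nor needed, are in the scene too. What is shaped like the marker_2 but brown or red is not meant.

How it is judged:
On the way, in this order (a step that is already met when the one before it is completed fails the run):
1. every cock is shut (within 0.13 rad of its stop) (value of joint each of cock_a, cock_b, cock_c below 0.13 rad), for 0.2 s.
2. every shaft is pushed in (within 1.2 mm of its inner stop) at the same time, the cocks still shut (all of step 1 and value of joint each of shaft_a, shaft_c below -0.0063 m and value of joint shaft_b below -0.0013 m), for 0.2 s.
3. every shaft is drawn out (within 1.2 mm of its outer stop) at the same time, the cocks still shut (all of step 1 and value of joint each of shaft_a, shaft_c above 0.0063 m and value of joint shaft_b above 0.0013 m), for 0.2 s.
At the end, for the whole second after the job is handed in: Every shaft out within 1.2 mm of its stop. Sound heads (5 mm float): cock over 1.44 rad, no marker within 55 mm of the pad centre. Slack heads (15 mm): cock under 0.13 rad, a marker at rest, upright within 0.12 rad, within 16 mm of the pad centre (value of joint each of shaft_a, shaft_c above 0.0063 m and value of joint shaft_b above 0.0013 m and value of joint each of cock_a, cock_c below 0.13 rad and ((horizontal distance between marker_1 and pad_a below 0.016 m and z of marker_1 in the frame of pad_a below 0.005 m and angle between marker_1's own z axis and vertical below 0.12 rad and linear speed of marker_1 below 0.02 m/s) or (horizontal distance between marker_2 and pad_a below 0.016 m and z of marker_2 in the frame of pad_a below 0.005 m and angle between marker_2's own z axis and vertical below 0.12 rad and linear speed of marker_2 below 0.02 m/s) or (horizontal distance between marker_3 and pad_a below 0.016 m and z of marker_3 in the frame of pad_a below 0.005 m and angle between marker_3's own z axis and vertical below 0.12 rad and linear speed of marker_3 below 0.02 m/s)) and value of joint cock_b above 1.44 rad and horizontal distance between each of marker_1, marker_2, marker_3 and pad_b above 0.055 m and ((horizontal distance between marker_1 and pad_c below 0.016 m and z of marker_1 in the frame of pad_c below 0.005 m and angle between marker_1's own z axis and vertical below 0.12 rad and linear speed of marker_1 below 0.02 m/s) or (horizontal distance between marker_2 and pad_c below 0.016 m and z of marker_2 in the frame of pad_c below 0.005 m and angle between marker_2's own z axis and vertical below 0.12 rad and linear speed of marker_2 below 0.02 m/s) or (horizontal distance between marker_3 and pad_c below 0.016 m and z of marker_3 in the frame of pad_c below 0.005 m and angle between marker_3's own z axis and vertical below 0.12 rad and linear speed of marker_3 below 0.02 m/s))); the robot touches nothing.
It fails at once if the tin, jar or screwdriver is moved more than 30 mm (distance of any of tin, jar, screwdriver from where it was at the start of the episode above 0.03 m).
Of head_a, head_b, head_c only 2 to 3 are there at a start; the rules pass over those that are not, and their reading is None.
At some moment in a run one of marker_1, marker_2, marker_3 may be knocked a few centimetres aside while the robot is not near it.
Once in a run the grip may slacken for a moment while it holds something.
It also fails if it takes over 210 s, if anything falls off the work surface, if the arm or the gripper's body presses on something with over 40 N, if the wrist force passes 120 N, or if a joint passes its speed limit or range.

### The arm

A 6-joint arm with a two-finger parallel gripper is mounted at the origin on the work surface. World frame = base frame: x ahead of the robot, y to its left, z up, the work surface at z = 0. Lengths are in m, angles in rad, forces in N, time in s.
With the tool pointing down it reaches from about 0.375 to 0.9 m from the base axis. Payload 3.1 kg.
Tool frame: the origin (TCP) lies at the very end of the fingers, on their centre line; the grasp point (between the pads) lies 19 mm behind it; z points along the fingers, y is the line along which they close (so a half turn about z gives the same grasp; the last joint's range is limited). The gripper opens to 85 mm and grips with 20 to 120 N. Pads are 22 mm wide; open, the fingers measure 114 mm over their backs; the gripper's body (76 mm by 85 mm) begins 54 mm behind the grasp point. The pads swing forward as they close: fully open they stand 13 mm farther back than shut.
Start: joints at [1.137, 0.527, 1.433, -0, 1.181, -0.178], TCP at [0.158, 0.605, 0.196] pointing down, gripper open.
Joint ranges: [-3.08, 3.08], [-0.75, 2.2], [0.22, 2.44], [-1.43, 4.57], [0, 2.65], [-2.85, 2.85]. Speed limits (rad/s): [2.79, 2.79, 3.14, 3.14, 3.14, 3.14].

### API

Orientations are given as a unit quaternion [w, x, y, z].
In Python, from station import readout, optics, robot gives the robot as it stands.
- The arm moves only by the tool servo_tool, never from a script. Its argument "commands" is a list of rows, each a list of 7 numbers: the closure, from 0 (fully open) to 1 (shut), then the shift along the world's x, y, z in m, then the turn, a rotation vector about the world's x, y, z in degrees. A call has 1 to 8 rows; each row is the pose to reach, as a shift and turn from the pose commanded when the call began; what a row does not reach only later rows make up. A row lasts 1/12 s, in which the tool goes at most 41.7 mm and 7.16 degrees, less where a joint would pass 70% of its speed; a pose out of reach is approached as far as the arm can. A call with a gripper value outside its range is refused whole. The fingers move at their own pace and stop on an object; "force" is the grip in N (left out, the last holds). Time passes only in rows, so rows that repeat a pose let the fingers close. It gives the time, the measured TCP pose, the force, the opening and the grip force at its end, in the units of the state.
- readout.sense(): the state, without advancing time (a new reading comes with each control period).
- optics.camera(name): name is "side" or "top"; returns (picture, depth): 420x560x3 uint8, red, green, blue; 420x560 float32, m along the optical axis (not along the pixel's ray), 0 where there is no reading.
- optics.get_calibration(name): a dict with "vfov" (degrees; the focal length in pixels is half the picture's height over the tangent of half this angle, whatever the lens; pixels are square), "cx", "cy" (the principal point, pixels), "rvec" (rotation vector, rad) and "tvec" (3), from world to camera coordinates, as OpenCV has them. Camera axes: x right, y down, z forward; pixel columns grow to the right and rows downward; lengths in m; the calibration is good to about 2 mm. A picture is of the moment at which its call begins. get_calibration takes no time and is no camera call.
- robot.close_job(): hands the job in; it is judged then, once.
The state is a dict: "t": time; "joints": joint angles; "qvel": joint speeds; "effort": joint torques, N m; "tool_pos": TCP position; "tool_rot": TCP orientation; "ft_force": force on the tool from outside, world axes, zero at the start; "torque": the same for the moment, N m; "width": finger opening in m; "grasp_force": force on a finger pad.
Only numpy, scipy, OpenCV 4.12 (cv2) and the standard library are available. Lean on these libraries where they do the work, as an engineer would, in place of code of your own. Each camera call takes 0.05 s, during which the arm holds its last target. There are 200 camera calls.

## Working session

There is one attempt and no reset: what is moved stays moved. The work goes in short steps, Python scripts to look and compute and a tool call to move; the robot and the scene stay as the last step left them, time stands still between calls to the robot, and variables do not carry over. Pictures are saved under pics/ and viewed, at most 14 in all, crops included, and the job is handed in when it is done.

Besides the shell and the picture viewer there is one more tool, called after "Request:" by a JSON object that holds its "fn" and its "kwargs", one argument or row to a line. servo_tool: Moves the arm, as the interface text tells. Its arguments: {"type":"object","properties":{"commands":{"type":"array","items":{"type":"array","items":{"type":"number"}}},"force":{"type":"number"}},"required":["commands"]}

```bash
ls; mkdir -p pics; cat > h.py <<'E'
import numpy as np, cv2
from station import readout, optics, robot
def cal(n):
    c=optics.get_calibration(n); f=210/np.tan(np.radians(c['vfov'])/2)
    R=cv2.Rodrigues(np.array(c['rvec'],float))[0]; return f,c['cx'],c['cy'],R,np.array(c['tvec'],float)
def cloud(n,d):
    f,cx,cy,R,t=cal(n); v,u=np.mgrid[:420,:560]
    P=np.stack([(u-cx)/f*d,(v-cy)/f*d,d],-1)
    W=(P-t)@R; W[d==0]=np.nan; return W
def snap(n,name=None):
    p,d=optics.camera(n)
    if name: cv2.imwrite(f'pics/{name}.png',p[:,:,::-1])
    return p,d,cloud(n,d)
E
python3 - <<'E'
from h import *
for n in('top','side'):
    p,d,W=snap(n,n+'0'); np.savez(f'{n}0',p=p,d=d,W=W); c=optics.get_calibration(n); print(n,c, -cal(n)[3].T@cal(n)[4])
print(readout.sense())
E
```

```text
pics
top {'vfov': 47.20876644720184, 'cx': 279.98159780544745, 'cy': 205.436841390873, 'rvec': array([ 2.11274699, -2.14720541,  0.15254213]), 'tvec': array([-0.06352096,  0.56585497,  1.1398492 ])} [ 0.37567975 -0.09147779  1.21407558]
side {'vfov': 45.34675770483161, 'cx': 280.02211563094045, 'cy': 204.7659730105973, 'rvec': array([ 0.03407152, -2.8244835 ,  1.33969987]), 'tvec': array([0.54526813, 0.12424883, 1.33878165])} [0.51568882 0.97208293 0.94562743]
{'t': 0.1, 'joints': array([ 1.13647284e+00,  5.28377530e-01,  1.43380863e+00,  2.96767598e-06,
        1.18137277e+00, -1.78486278e-01]), 'qvel': array([-0.00180174, -0.00082019, -0.00329436,  0.00083395,  0.0005488 ,
        0.00069786]), 'effort': array([-2.72788602e-04, -4.43303740e+01, -1.78585142e+01, -2.44172506e-04,
        3.94662609e-03,  5.07550695e-06]), 'tool_pos': array([0.15781312, 0.60400142, 0.19481791]), 'tool_rot': array([-2.97854631e-04,  1.27570527e-01,  9.91829015e-01, -9.36932246e-04]), 'ft_force': array([ 7.58660888e-01,  2.66876742e-01, -3.66304543e-04]), 'torque': array([ 0.01135517, -0.02999221,  0.01009209]), 'grasp_force': 0.0, 'width': 0.08528428406757624}
```

View pics/top0.png

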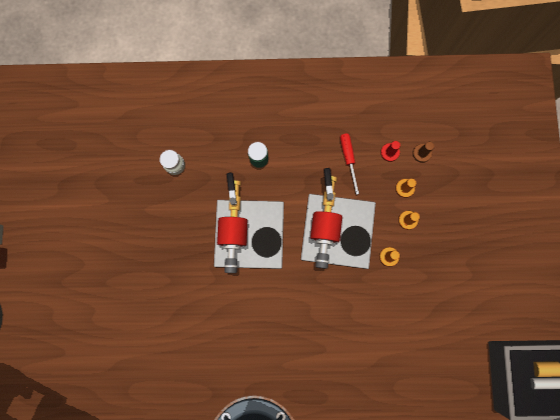

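View pics/side0.png

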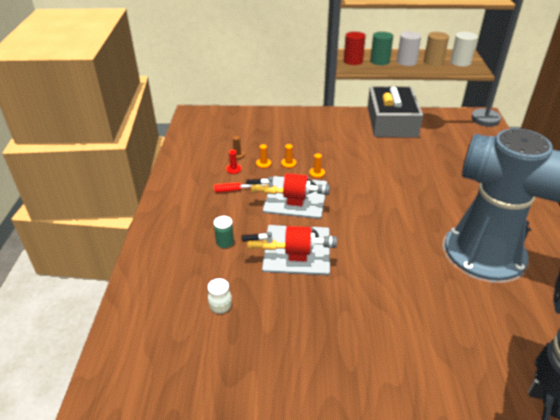

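The top picture shows two heads, at about (233,235) and (327,232), with their cock levers near open at (231,182) and (328,178). The three orange markers are at (406,187), (409,220) and (390,257). The red (391,151) and brown (423,152) look-alikes, the tin and jar at (258,155) and (172,162), and the screwdriver at (349,160) stay untouched.

```bash
cat >> h.py <<'E'
def heads(p,W):
    """base plate -> origin, yaw; pad, lever angle"""
    out=[]; hsv=cv2.cvtColor(p,cv2.COLOR_RGB2HSV); z=W[...,2]
    for (u0,u1) in((200,295),(295,382)):
        m=np.zeros(z.shape,bool); m[170:290,u0:u1]=1
        plate=m&(abs(z-.012)<.008)&(hsv[...,1]<60)&(hsv[...,2]>100)
        pts=W[plate][:,:2].astype(np.float32)
        (c,s,a)=cv2.minAreaRect(pts); a=np.radians((a+45)%90-45)
        c=np.array(c); e=np.array([np.cos(a),np.sin(a)]); n=np.array([-e[1],e[0]])
        o=c-.015*e+.035*n
        loc=lambda P:np.stack([(P[:,:2]-o)@e,(P[:,:2]-o)@n,P[:,2]],1)
        mm=np.zeros(z.shape,bool); mm[160:290,u0:u1]=1
        L=loc(W[mm]); C=p[mm]
        k=(L[:,0]<-.03)&(abs(L[:,1])<.03)&(L[:,2]>.05)&(L[:,2]<.1)
        red=(L[:,2]>.09)
        dark=(C.max(1)<70)&(L[:,2]>.07)&(L[:,2]<.095)&(L[:,0]>.06)
        lv=L[dark]-[.085,0,0]; md=np.median(lv,0)
        out.append(dict(o=o,size=s,yaw=np.degrees(a),e=e,n=n,knobx=(np.percentile(L[k,0],[1,99])),knoby=np.median(L[k,1]),kz=L[k,2].max(),redx=np.percentile(L[red,0],[2,98]),redy=np.median(L[red,1]),lever=np.arctan2(md[0],md[1]),lmed=md,tip=o+e*(.085)+ .0))
    return out
E
python3 - <<'E'
from h import *
for n in['top']:
    z=np.load(n+'0.npz'); p,W=z['p'],z['W']
    for h in heads(p,W): print({k:np.round(v,4) for k,v in h.items()})
    hsv=cv2.cvtColor(p,cv2.COLOR_RGB2HSV)
    m=((hsv[...,0]>10)&(hsv[...,0]<22)&(hsv[...,1]>200)&(hsv[...,2]>150)).astype(np.uint8); m[:,:370]=0;m[:,440:]=0
    nn,l,st,c=cv2.connectedComponentsWithStats(m)
    for i in range(1,nn):
        if st[i,4]>30:
            P=W[l==i]; t=P[P[:,2]>.062]; f=P[P[:,2]<.02]; print('mk',c[i],t.mean(0).round(4),np.mean([f.min(0),f.max(0)],0).round(4),f.ptp(0) if 0 else '')
    for nm,(u,v) in dict(tin=(258,150),jar=(171,158),red=(391,151),sd=(347,145)).items():
        print(nm,W[v-3:v+3,u-3:u+3].reshape(-1,3).mean(0).round(3))
E
```

```text
{'o': array([0.4873, 0.0433]), 'size': array([0.1705, 0.1697]), 'yaw': np.float64(-2.4598), 'e': array([ 0.9991, -0.0429]), 'n': array([0.0429, 0.9991]), 'knobx': array([-0.0845, -0.0301]), 'knoby': np.float64(-0.0003), 'kz': np.float64(0.091), 'redx': array([-0.0204,  0.0815]), 'redy': np.float64(-0.0002), 'lever': np.float64(1.4116), 'lmed': array([0.0473, 0.0076, 0.0856]), 'tip': array([0.5723, 0.0397])}
{'o': array([ 0.5312, -0.1847]), 'size': array([0.1692, 0.243 ]), 'yaw': np.float64(-8.2076), 'e': array([ 0.9898, -0.1428]), 'n': array([0.1428, 0.9898]), 'knobx': array([-0.122 , -0.0309]), 'knoby': np.float64(0.0014), 'kz': np.float64(0.0999), 'redx': array([-0.0569,  0.043 ]), 'redy': np.float64(0.0014), 'lever': np.float64(0.6637), 'lmed': array([0.0087, 0.0111, 0.0856]), 'tip': array([ 0.6153, -0.1968])}
tin [ 0.7   -0.02   0.075]
jar [0.685 0.195 0.07 ]
red [ 0.698 -0.35   0.049]
sd [nan nan nan]
```

```bash
sed -i 's/        pts=W\[plate\]/        nn,l,st,_=cv2.connectedComponentsWithStats(cv2.morphologyEx(plate.astype(np.uint8),cv2.MORPH_OPEN,np.ones((3,3)))); plate=np.isin(l,[i for i in range(1,nn) if st[i,4]>150])\n        pts=W[plate]/' h.py
cat >> h.py <<'E'
def markers(p,W):
    hsv=cv2.cvtColor(p,cv2.COLOR_RGB2HSV); r=[]
    m=((hsv[...,0]>12)&(hsv[...,0]<24)&(hsv[...,1]>150)&(hsv[...,2]>110)).astype(np.uint8); m[:,:220]=0;m[:,450:]=0; m[:120]=0; m[340:]=0
    m&=(W[...,2]>.004).astype(np.uint8)
    nn,l,st,c=cv2.connectedComponentsWithStats(m)
    for i in range(1,nn):
        if st[i,4]>60:
            P=W[l==i]; t=P[P[:,2]>.06]; r.append((c[i].round(),st[i,4],t.mean(0).round(4),t[:,2].max().round(3)))
    return r
E
python3 - <<'E'
from h import *
z=np.load('top0.npz'); p,W=z['p'],z['W']
for h in heads(p,W): print({k:np.round(v,4) for k,v in h.items()})
for r in markers(p,W): print(r)
q=cv2.resize(p[130:290,200:440],None,fx=3.3,fy=3.3,interpolation=cv2.INTER_CUBIC); cv2.imwrite('pics/crop0.png',q[:,:,::-1])
E
```

```text
{'o': array([0.4874, 0.0441]), 'size': array([0.1689, 0.1697]), 'yaw': np.float64(-2.4595), 'e': array([ 0.9991, -0.0429]), 'n': array([0.0429, 0.9991]), 'knobx': array([-0.0845, -0.0301]), 'knoby': np.float64(-0.0011), 'kz': np.float64(0.091), 'redx': array([-0.0204,  0.0815]), 'redy': np.float64(-0.001), 'lever': np.float64(1.4279), 'lmed': array([0.0473, 0.0068, 0.0856]), 'tip': array([0.5723, 0.0405])}
{'o': array([ 0.4951, -0.1795]), 'size': array([0.1692, 0.1699]), 'yaw': np.float64(-8.2494), 'e': array([ 0.9897, -0.1435]), 'n': array([0.1435, 0.9897]), 'knobx': array([-0.0857, -0.0312]), 'knoby': np.float64(0.0014), 'kz': np.float64(0.0887), 'redx': array([-0.0204,  0.0795]), 'redy': np.float64(0.0015), 'lever': np.float64(1.3262), 'lmed': array([0.0452, 0.0113, 0.0856]), 'tip': array([ 0.5792, -0.1917])}
(array([405., 187.]), np.int32(219), array([ 0.6111, -0.3896,  0.0715]), np.float64(0.078))
(array([236., 201.]), np.int32(156), array([0.572 , 0.0372, 0.0627]), np.float64(0.069))
(array([327., 203.]), np.int32(95), array([ 0.5687, -0.1895,  0.0632]), np.float64(0.079))
(array([408., 219.]), np.int32(221), array([ 0.529 , -0.393 ,  0.0714]), np.float64(0.077))
(array([389., 256.]), np.int32(231), array([ 0.4374, -0.3405,  0.071 ]), np.float64(0.075))
```

View pics/crop0.png

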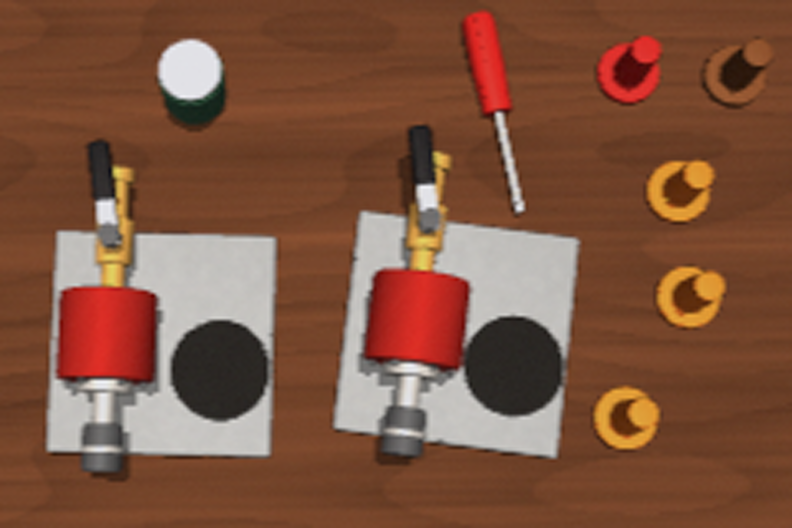

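The crop confirms both levers are near open and leaning left. I'll go to the left head's lever first, with the fingers shut.

Request:
{"fn": "servo_tool", "kwargs": {
  "commands": [
    [1, 0.23, -0.3, 0, 0, 0, 6],
    [1, 0.23, -0.3, 0, 0, 0, 6],
    [1, 0.23, -0.3, 0, 0, 0, 6],
    [1, 0.23, -0.3, 0, 0, 0, 6],
    [1, 0.23, -0.3, 0, 0, 0, 6],
    [1, 0.23, -0.3, 0, 0, 0, 6],
    [1, 0.23, -0.3, 0, 0, 0, 6],
    [1, 0.23, -0.3, 0, 0, 0, 6]
  ],
  "force": 40
}}

```text
t: 0.77
tool_pos: [0.3614, 0.3383, 0.1955]
tool_rot: [-0.0, 0.075, 0.997, -0.0]
ft_force: [0.6, 0.5, -0.7]
width: 0.0001
grasp_force: 0.0
```

Request:
{"fn": "servo_tool", "kwargs": {
  "commands": [
    [1, 0.233, -0.296, 0, 0, 0, 6],
    [1, 0.233, -0.296, 0, 0, 0, 6],
    [1, 0.233, -0.296, 0, 0, 0, 6],
    [1, 0.233, -0.296, 0, 0, 0, 6],
    [1, 0.233, -0.296, 0, 0, 0, 6],
    [1, 0.233, -0.296, 0, 0, 0, 6],
    [1, 0.233, -0.296, 0, 0, 0, 6],
    [1, 0.233, -0.296, 0, 0, 0, 6]
  ]
}}

```text
t: 1.43
tool_pos: [0.5668, 0.0774, 0.1953]
tool_rot: [-0.0, 0.023, 1.0, 0.0]
ft_force: [0.7, 0.2, -0.5]
width: -0.0004
grasp_force: 0.0
```

```bash
cat >> h.py <<'E'
def st():
    s=readout.sense(); w,x,y,z=s['tool_rot']; from scipy.spatial.transform import Rotation as Ro
    R=Ro.from_quat([x,y,z,w]).as_matrix()
    print('t',round(s['t'],1),'pos',s['tool_pos'].round(4),'yawY',np.degrees(np.arctan2(R[1,1],R[0,1])).round(2),'tz',R[:,2].round(3),'F',s['ft_force'].round(1),'w',round(s['width'],4),'g',round(s['grasp_force'],1),'q',s['joints'].round(2))
E
python3 -c "
from h import *
st()"
```

```text
t 1.4 pos [0.5668 0.0774 0.1953] yawY 87.32 tz [-0.001  0.    -1.   ] F [ 0.7  0.2 -0.5] w -0.0004 g 0.0 q [-0.06  0.46  1.57  0.    1.12 -1.58]
```

Request:
{"fn": "servo_tool", "kwargs": {
  "commands": [
    [1, 0.054, -0.068, 0, 0, 0, 0],
    [1, 0.054, -0.068, 0, 0, 0, 0],
    [1, 0.054, -0.068, 0, 0, 0, 0],
    [1, 0.054, -0.068, -0.04, 0, 0, 0],
    [1, 0.054, -0.068, -0.08, 0, 0, 0],
    [1, 0.054, -0.068, -0.105, 0, 0, 0],
    [1, 0.054, -0.068, -0.121, 0, 0, 0],
    [1, 0.054, -0.068, -0.121, 0, 0, 0]
  ]
}}

```text
t: 2.1
tool_pos: [0.6162, 0.0119, 0.07]
tool_rot: [-0.005, 0.023, 1.0, 0.001]
ft_force: [-1.5, 0.1, -0.6]
width: -0.0002
grasp_force: 0.0
```

```bash
python3 - <<'E'
from h import *
st()
o1=np.array([.4874,.0430]);e=np.array([.9991,-.0429]);n=np.array([.0429,.9991])
o2=np.array([.4953,-.1781]);e2=np.array([.9897,-.1435]);n2=np.array([.1435,.9897])
for o,E_,N,t0 in((o1,e,n,1.41),(o2,e2,n2,1.355)):
    pts=[]
    for th in [1.57,1.3,1.05,.8,.55,.35,.15,0,-.1]:
        f=.05*np.array([np.sin(th),np.cos(th)])+.021*np.array([np.cos(th),-np.sin(th)])
        pts.append(o+(.085+f[0])*E_+f[1]*N)
    pts=np.array(pts); print(pts.round(3).tolist())
E
```

```text
t 2.1 pos [0.6162 0.0119 0.07  ] yawY 87.33 tz [-0.01   0.002 -1.   ] F [-1.5  0.1 -0.6] w -0.0002 g 0.0 q [-0.16  0.68  1.55  0.    0.92 -1.69]
[[0.621, 0.016], [0.626, 0.03], [0.626, 0.044], [0.624, 0.057], [0.618, 0.069], [0.611, 0.078], [0.603, 0.084], [0.595, 0.088], [0.59, 0.09]]
[[0.626, -0.218], [0.632, -0.205], [0.634, -0.191], [0.632, -0.178], [0.628, -0.165], [0.622, -0.156], [0.614, -0.149], [0.607, -0.144], [0.603, -0.141]]
```

Request:
{"fn": "servo_tool", "kwargs": {
  "commands": [
    [1, 0.003, 0.01, 0, 0, 0, 0],
    [1, 0.005, 0.021, 0, 0, 0, 0],
    [1, 0.005, 0.028, 0, 0, 0, 0],
    [1, 0.005, 0.035, 0, 0, 0, 0],
    [1, 0.004, 0.042, 0, 0, 0, 0],
    [1, 0.003, 0.048, 0, 0, 0, 0],
    [1, 0, 0.054, 0, 0, 0, 0],
    [1, -0.003, 0.06, 0, 0, 0, 0]
  ]
}}

```text
t: 2.77
tool_pos: [0.6169, 0.072, 0.075]
tool_rot: [0.0, 0.023, 1.0, -0.0]
ft_force: [0.8, 0.3, -0.4]
width: -0.0
grasp_force: 0.0
```

Request:
{"fn": "servo_tool", "kwargs": {
  "commands": [
    [1, -0.004, 0.005, 0, 0, 0, 0],
    [1, -0.007, 0.009, 0, 0, 0, 0],
    [1, -0.011, 0.012, 0, 0, 0, 0],
    [1, -0.015, 0.015, 0, 0, 0, 0],
    [1, -0.019, 0.017, 0, 0, 0, 0],
    [1, -0.022, 0.018, 0, 0, 0, 0],
    [1, -0.022, 0.018, 0, 0, 0, 0]
  ]
}}

```text
t: 3.35
tool_pos: [0.5942, 0.0895, 0.0746]
tool_rot: [-0.001, 0.023, 1.0, 0.0]
ft_force: [0.5, 0.7, -0.2]
width: 0.0004
grasp_force: 0.0
```

```bash
python3 -c "
from h import *
st()
p,d,W=snap('top'); np.savez('top1',p=p,W=W)
cv2.imwrite('pics/c1.png',cv2.resize(p[130:290,180:440],None,fx=3,fy=3)[:,:,::-1])"
```

```text
t 3.4 pos [0.5942 0.0895 0.0746] yawY 87.35 tz [-0.001  0.    -1.   ] F [ 0.5  0.7 -0.2] w 0.0004 g 0.0 q [-0.04  0.65  1.6   0.    0.89 -1.56]
```

View pics/c1.png

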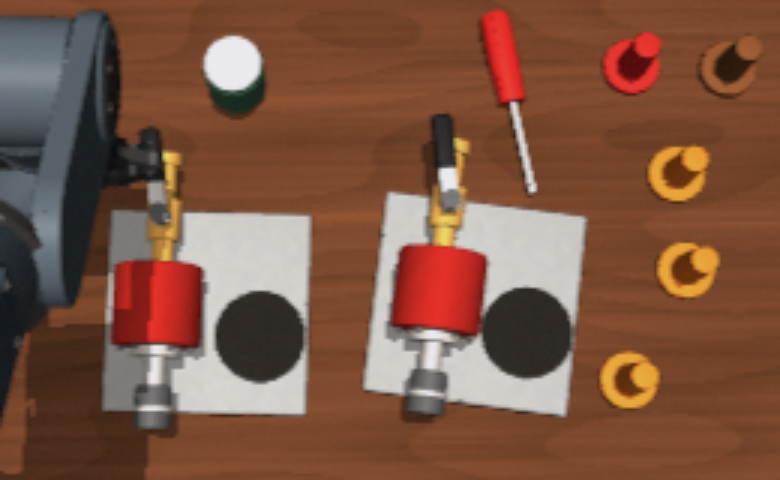

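```bash
python3 - <<'E'
from h import *
f,cx,cy,R,t=cal('top')
for P in ([.5942,.0895,.0746],[.5942,.0895,.15],[.5723,.0394,.085]):
    c=R@np.array(P)+t; u,v=f*c[0]/c[2]+cx,f*c[1]/c[2]+cy; print(P,u,v,'crop',(u-180)*3,(v-130)*3)
W=np.load('top1.npz')['W']
for v in range(172,206,3): print(v,[f"{a:.3f}" for a in W[v,212:240:2,2]])
E
```

```text
[0.5942, 0.0895, 0.0746] 212.55369065319957 192.62671151243381 crop 97.6610719595987 187.88013453730144
[0.5942, 0.0895, 0.15] 207.3267999401014 186.44443623688667 crop 81.98039982030423 169.33330871066002
[0.5723, 0.0394, 0.085] 232.72132690790394 200.4543806644944 crop 158.16398072371183 211.36314199348323
172 ['0.425', '0.425', '0.410', '0.387', '-0.002', '-0.002', '0.003', '0.003', '0.002', '0.085', '0.002', '0.001', '0.003', '0.002']
175 ['0.427', '0.414', '0.400', '0.236', '-0.000', '-0.004', '-0.002', '0.083', '0.087', '0.092', '0.084', '0.004', '0.002', '0.002']
178 ['0.426', '0.405', '0.263', '0.239', '0.220', '0.003', '0.202', '0.197', '0.203', '0.206', '0.199', '-0.000', '-0.002', '-0.002']
181 ['0.421', '0.401', '0.256', '0.235', '0.216', '0.212', '0.209', '0.208', '0.204', '0.202', '0.081', '0.061', '0.061', '0.059']
184 ['0.422', '0.401', '0.248', '0.227', '0.218', '0.204', '0.204', '0.204', '0.205', '0.203', '0.086', '0.061', '0.061', '0.054']
187 ['0.417', '0.399', '0.167', '0.166', '0.183', '0.187', '0.196', '0.199', '0.201', '0.203', '0.087', '0.081', '0.057', '0.049']
190 ['0.418', '0.136', '0.166', '0.173', '0.174', '0.171', '0.174', '0.001', '0.086', '0.084', '0.085', '0.077', '0.059', '0.003']
193 ['0.418', '0.000', '0.001', '-0.002', '0.002', '-0.005', '0.001', '-0.003', '0.001', '0.087', '0.084', '0.084', '0.055', '0.001']
196 ['0.415', '0.002', '-0.001', '-0.002', '0.003', '-0.005', '-0.002', '-0.002', '-0.002', '0.083', '0.083', '0.084', '0.061', '0.057']
199 ['-0.002', '0.002', '-0.003', '-0.002', '0.001', '0.004', '0.002', '-0.004', '0.005', '0.090', '0.092', '0.093', '0.060', '0.053']
202 ['-0.004', '0.007', '-0.001', '0.008', '0.013', '0.011', '0.014', '0.013', '0.012', '0.091', '0.091', '0.088', '0.059', '0.057']
205 ['-0.002', '0.001', '0.012', '0.012', '0.012', '0.012', '0.010', '0.011', '0.012', '0.062', '0.062', '0.067', '0.063', '0.056']
```

```bash
python3 - <<'E'
from h import *
p,d,W=snap('side')
f,cx,cy,R,t=cal('side')
for P in ([.5942,.0895,.0746],[.6,.04,.08]):
    c=R@np.array(P)+t; print(f*c[0]/c[2]+cx,f*c[1]/c[2]+cy)
cv2.imwrite('pics/s1.png',cv2.resize(p[120:300,190:390],None,fx=3.3,fy=3.3)[:,:,::-1])
E
```

```text
259.11692480923335 251.6481703692207
257.904553542253 236.29027411579708
```

View pics/s1.png

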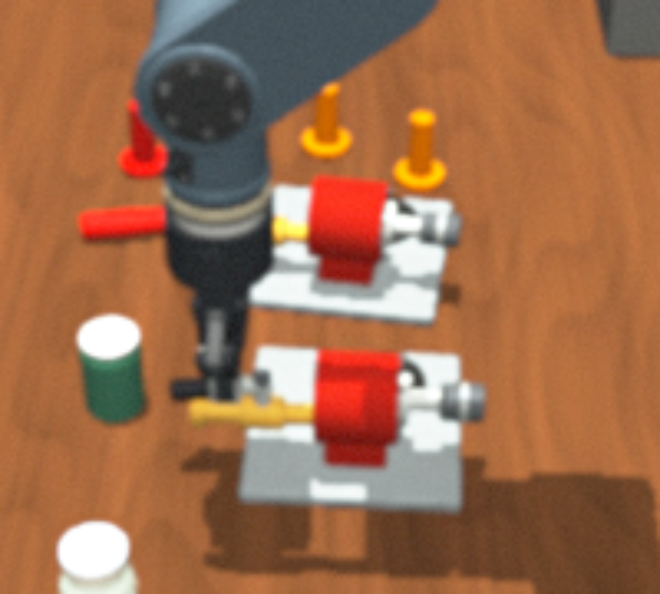

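```bash
python3 - <<'E'
from h import *
p,d,W=snap('side')
for v in range(196,246,3): print(v,[tuple((W[v,u]*1000).astype(int)) for u in (250,254,258,262)], p[v,256])
st()
p,d,W=snap('top'); m=(W[...,2]>.15)&(W[...,2]<.22); m[300:]=0; Q=W[m]; print(Q.min(0),Q.max(0),len(Q))
E
```

```text
196 [(np.int64(605), np.int64(122), np.int64(274)), (np.int64(597), np.int64(121), np.int64(273)), (np.int64(588), np.int64(123), np.int64(275)), (np.int64(579), np.int64(123), np.int64(275))] [43 47 49]
199 [(np.int64(605), np.int64(125), np.int64(268)), (np.int64(597), np.int64(123), np.int64(267)), (np.int64(588), np.int64(127), np.int64(270)), (np.int64(580), np.int64(119), np.int64(264))] [36 41 42]
202 [(np.int64(606), np.int64(122), np.int64(257)), (np.int64(597), np.int64(126), np.int64(261)), (np.int64(588), np.int64(124), np.int64(259)), (np.int64(580), np.int64(122), np.int64(258))] [35 40 46]
205 [(np.int64(606), np.int64(124), np.int64(251)), (np.int64(597), np.int64(124), np.int64(251)), (np.int64(588), np.int64(131), np.int64(256)), (np.int64(580), np.int64(123), np.int64(250))] [37 41 42]
208 [(np.int64(606), np.int64(125), np.int64(243)), (np.int64(598), np.int64(125), np.int64(243)), (np.int64(589), np.int64(127), np.int64(245)), (np.int64(580), np.int64(122), np.int64(241))] [43 46 47]
211 [(np.int64(609), np.int64(106), np.int64(219)), (np.int64(598), np.int64(127
[... 1885 characters left out ...]
64(101), np.int64(131)), (np.int64(585), np.int64(94), np.int64(124))] [41 45 49]
241 [(np.int64(620), np.int64(44), np.int64(67)), (np.int64(610), np.int64(38), np.int64(61)), (np.int64(594), np.int64(100), np.int64(121)), (np.int64(585), np.int64(94), np.int64(115))] [124 103  72]
244 [(np.int64(620), np.int64(48), np.int64(60)), (np.int64(610), np.int64(47), np.int64(60)), (np.int64(600), np.int64(45), np.int64(58)), (np.int64(590), np.int64(42), np.int64(55))] [240 192  72]
t 3.5 pos [0.5955 0.0891 0.0748] yawY 87.33 tz [ 0.001 -0.    -1.   ] F [-0.1 -0.  -0.5] w 0.0002 g 0.0 q [-0.04  0.65  1.59 -0.    0.89 -1.56]
[0.57917346 0.02753333 0.15026624] [0.60633858 0.14967118 0.21965513] 216
```

The side view shows the shut fingertips ending at about z 0.11, although the TCP reads 0.075. They passed over the lever. I'll lower the tool beside the head and measure again.

Request:
{"fn": "servo_tool", "kwargs": {
  "commands": [
    [1, 0.02, 0.03, 0, 0, 0, 0],
    [1, 0.03, 0.04, -0.01, 0, 0, 0],
    [1, 0.03, 0.04, -0.03, 0, 0, 0],
    [1, 0.03, 0.04, -0.04, 0, 0, 0],
    [1, 0.03, 0.04, -0.04, 0, 0, 0],
    [1, 0.03, 0.04, -0.04, 0, 0, 0]
  ]
}}

```text
t: 4.05
tool_pos: [0.6241, 0.1289, 0.0338]
tool_rot: [-0.001, 0.023, 1.0, -0.0]
ft_force: [0.2, -0.7, -0.4]
width: 0.0002
grasp_force: 0.0
```

```bash
python3 - <<'E'
from h import *
p,d,W=snap('side'); st()
f,cx,cy,R,t=cal('side')
P=readout.sense()['tool_pos']; c=R@P+t; u,v=f*c[0]/c[2]+cx,f*c[1]/c[2]+cy; print(u,v)
u=int(round(u))
for vv in range(int(v)-24,int(v)+6,2): print(vv,[tuple((W[vv,a]*1000).astype(int).tolist()) for a in (u-3,u,u+3)])
cv2.imwrite('pics/s2.png',cv2.resize(p[170:300,200:300],None,fx=4.5,fy=4.5)[:,:,::-1])
E
```

```text
t 4.1 pos [0.6249 0.1288 0.0347] yawY 87.31 tz [-0.001 -0.    -1.   ] F [ 0.2 -0.4  0.1] w 0.0002 g 0.0 q [ 0.03  0.75  1.52 -0.    0.88 -1.5 ]
246.1549797578748 274.42530509602875
250 [(621, 177, 165), (616, 171, 159), (612, 144, 133)]
252 [(621, 180, 162), (615, 181, 163), (613, 141, 124)]
254 [(621, 187, 163), (614, 185, 161), (613, 142, 118)]
256 [(620, 192, 162), (614, 187, 157), (612, 151, 121)]
258 [(623, 171, 134), (616, 174, 138), (614, 133, 96)]
260 [(628, 141, 97), (621, 141, 98), (615, 133, 90)]
262 [(629, 138, 87), (621, 139, 88), (615, 131, 81)]
264 [(628, 142, 85), (621, 142, 85), (615, 134, 76)]
266 [(639, 68, 1), (631, 68, 1), (623, 69, 2)]
268 [(638, 75, 0), (631, 71, -2), (623, 77, 3)]
270 [(638, 84, 2), (630, 84, 2), (622, 81, 0)]
272 [(637, 91, 2), (629, 89, 1), (622, 88, 0)]
274 [(636, 97, 1), (629, 97, 2), (621, 96, 1)]
276 [(636, 101, -1), (628, 104, 2), (620, 106, 4)]
278 [(635, 113, 4), (628, 109, 0), (620, 109, 1)]
```

View pics/s2.png

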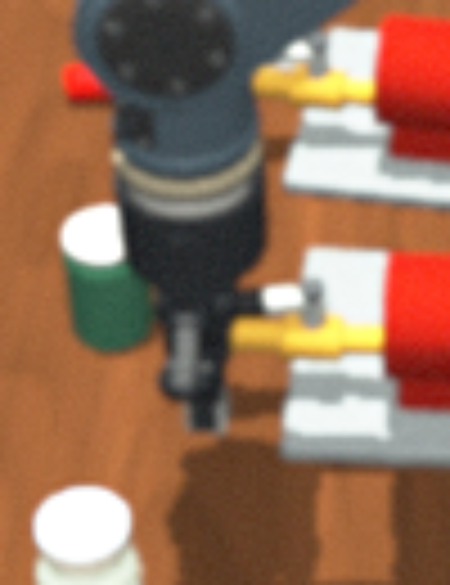

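Request:
{"fn": "servo_tool", "kwargs": {
  "commands": [
    [1, 0, 0, -0.01, 0, 0, 0],
    [1, 0, 0, -0.015, 0, 0, 0],
    [1, 0, 0, -0.02, 0, 0, 0],
    [1, 0, 0, -0.024, 0, 0, 0],
    [1, 0, 0, -0.027, 0, 0, 0],
    [1, 0, 0, -0.029, 0, 0, 0]
  ]
}}

```text
t: 4.6
tool_pos: [0.6249, 0.1292, 0.0052]
tool_rot: [-0.0, 0.023, 1.0, -0.0]
ft_force: [0.4, -0.4, 0.9]
width: 0.0002
grasp_force: 0.0
```

```bash
python3 - <<'E'
from h import *
p,d,W=snap('side'); st()
for vv in range(260,296,2): print(vv,[tuple((W[vv,a]*1000).astype(int).tolist()) for a in (243,246,249)])
E
```

```text
t 4.7 pos [0.6248 0.1293 0.0049] yawY 87.34 tz [-0.001 -0.    -1.   ] F [0.6 0.1 0. ] w -0.0001 g 0.0 q [ 0.03  0.79  1.53 -0.    0.83 -1.5 ]
260 [(622, 182, 139), (617, 173, 130), (613, 146, 103)]
262 [(622, 187, 138), (616, 184, 135), (614, 141, 90)]
264 [(622, 190, 134), (616, 186, 131), (613, 153, 97)]
266 [(622, 190, 128), (616, 186, 124), (613, 158, 95)]
268 [(629, 141, 70), (622, 140, 69), (616, 134, 63)]
270 [(630, 141, 63), (623, 140, 62), (616, 133, 55)]
272 [(630, 143, 59), (623, 141, 56), (616, 133, 48)]
274 [(637, 97, 1), (629, 94, 0), (617, 134, 42)]
276 [(636, 103, 0), (628, 102, 0), (621, 101, 0)]
278 [(636, 105, -3), (628, 111, 2), (620, 110, 2)]
280 [(635, 114, -1), (628, 114, -1), (620, 118, 3)]
282 [(634, 123, 1), (627, 122, 0), (619, 124, 2)]
284 [(634, 130, 2), (626, 132, 3), (619, 132, 4)]
286 [(634, 134, -1), (625, 139, 4), (618, 135, 0)]
288 [(632, 146, 5), (625, 144, 3), (618, 140, -1)]
290 [(632, 148, 0), (625, 149, 1), (617, 152, 4)]
292 [(632, 155, 0), (624, 159, 4), (617, 154, 0)]
294 [(631, 163, 1), (624, 161, 0), (616, 161, 0)]
```

Request:
{"fn": "servo_tool", "kwargs": {
  "commands": [
    [1, 0, 0, -0.003, 0, 0, 0],
    [1, 0, 0, -0.006, 0, 0, 0],
    [1, 0, 0, -0.007, 0, 0, 0],
    [1, 0, 0, -0.007, 0, 0, 0]
  ]
}}

```text
t: 4.98
tool_pos: [0.6249, 0.1293, -0.0017]
tool_rot: [-0.0, 0.023, 1.0, -0.0]
ft_force: [-0.4, -0.8, 0.4]
width: -0.0002
grasp_force: 0.0
```

Request:
{"fn": "servo_tool", "kwargs": {
  "commands": [
    [1, 0, 0, -0.01, 0, 0, 0],
    [1, 0, 0, -0.018, 0, 0, 0],
    [1, 0, 0, -0.022, 0, 0, 0],
    [1, 0, 0, -0.024, 0, 0, 0],
    [1, 0, 0, -0.026, 0, 0, 0],
    [1, 0, 0, -0.028, 0, 0, 0],
    [1, 0, 0, -0.028, 0, 0, 0]
  ]
}}

```text
t: 5.57
tool_pos: [0.625, 0.1293, -0.0297]
tool_rot: [-0.0, 0.023, 1.0, -0.0]
ft_force: [-0.3, 0.4, 0.5]
width: -0.0001
grasp_force: 0.0
```

Request:
{"fn": "servo_tool", "kwargs": {
  "commands": [
    [1, 0, 0, -0.001, 0, 0, 0],
    [1, 0, 0, -0.002, 0, 0, 0],
    [1, 0, 0, -0.003, 0, 0, 0],
    [1, 0, 0, -0.004, 0, 0, 0],
    [1, 0, 0, -0.004, 0, 0, 0]
  ]
}}

```text
t: 5.98
tool_pos: [0.6251, 0.1293, -0.0334]
tool_rot: [-0.0, 0.023, 1.0, -0.0]
ft_force: [-0.1, 0.2, -0.3]
width: 0.0
grasp_force: 0.0
```

Request:
{"fn": "servo_tool", "kwargs": {
  "commands": [
    [1, 0, 0, -0.001, 0, 0, 0],
    [1, 0, 0, -0.002, 0, 0, 0],
    [1, 0, 0, -0.003, 0, 0, 0],
    [1, 0, 0, -0.003, 0, 0, 0]
  ]
}}

```text
t: 6.32
tool_pos: [0.6253, 0.1293, -0.0355]
tool_rot: [0.0, 0.023, 1.0, -0.0]
ft_force: [-0.9, 0.7, 5.0]
width: -0.0002
grasp_force: 2.4
```

Request:
{"fn": "servo_tool", "kwargs": {
  "commands": [
    [1, 0, 0, -0.001, 0, 0, 0],
    [1, 0, 0, -0.002, 0, 0, 0],
    [1, 0, 0, -0.002, 0, 0, 0]
  ]
}}

```text
t: 6.57
tool_pos: [0.6253, 0.1293, -0.0355]
tool_rot: [0.0, 0.023, 1.0, -0.0]
ft_force: [-3.9, -0.9, 14.2]
width: 0.0003
grasp_force: 7.8
```

```bash
python3 - <<'E'
from h import *
p,d,W=snap('side'); st()
for vv in range(270,296,1): print(vv,[tuple((W[vv,a]*1000).astype(int).tolist()) for a in (243,246,249)])
E
```

```text
t 6.6 pos [ 0.6253  0.1293 -0.0355] yawY 87.36 tz [ 0. -0. -1.] F [-4.5 -1.3 15.6] w -0.0 g 7.7 q [ 0.03  0.85  1.53 -0.    0.75 -1.5 ]
270 [(-9223372036854775808, -9223372036854775808, -9223372036854775808), (622, 145, 68), (615, 141, 64)]
271 [(625, 178, 100), (624, 132, 50), (616, 140, 59)]
272 [(625, 180, 98), (619, 171, 89), (616, 139, 54)]
273 [(624, 182, 97), (619, 172, 87), (615, 144, 56)]
274 [(625, 182, 93), (617, 184, 96), (616, 139, 48)]
275 [(624, 184, 93), (617, 189, 98), (614, 158, 65)]
276 [(624, 188, 93), (617, 187, 92), (614, 160, 63)]
277 [(624, 187, 89), (617, 188, 90), (614, 160, 60)]
278 [(624, 190, 89), (617, 189, 88), (614, 165, 61)]
279 [(627, 172, 66), (620, 174, 68), (614, 161, 54)]
280 [(632, 138, 24), (624, 141, 28), (617, 136, 23)]
281 [(633, 134, 16), (624, 141, 24), (617, 139, 22)]
282 [(633, 136, 15), (624, 141, 21), (617, 141, 21)]
283 [(633, 136, 11), (625, 139, 15), (618, 136, 12)]
284 [(633, 132, 4), (625, 140, 13), (617, 141, 14)]
285 [(633, 134, 1), (626, 133, 1), (618, 140, 9)]
286 [(634, 133, -2), (625, 138, 3), (618, 135, 0)]
287 [(633, 140, 1), (625, 141, 2), (618, 140, 2)]
288 [(633, 144, 2), (625, 142, 1), (618, 143, 1)]
289 [(632, 146, 0), (625, 145, 0), (617, 147, 2)]
290 [(632, 149, 0), (625, 149, 0), (617, 151, 3)]
291 [(632, 151, 0), (625, 151, 0), (617, 153, 1)]
292 [(631, 157, 3), (624, 155, 0), (617, 153, -1)]
293 [(631, 158, 0), (624, 159, 1), (617, 156, -1)]
294 [(631, 163, 2), (624, 162, 1), (616, 164, 3)]
295 [(631, 166, 1), (624, 164, 0), (616, 166, 2)]<stdin>:3: RuntimeWarning: invalid value encountered in cast
```

Touchdown shows the reported z reads 35 mm low (true z = reported + 0.0355). I'll correct for it and redo the lever.

Request:
{"fn": "servo_tool", "kwargs": {
  "commands": [
    [1, 0, 0, 0.04, 0, 0, 0],
    [1, 0, 0, 0.08, 0, 0, 0],
    [1, 0, 0, 0.12, 0, 0, 0],
    [1, 0, 0, 0.135, 0, 0, 0],
    [1, -0.001, -0.04, 0.14, 0, 0, 0],
    [1, -0.003, -0.08, 0.14, 0, 0, 0],
    [1, -0.004, -0.12, 0.14, 0, 0, 0],
    [1, -0.004, -0.12, 0.14, 0, 0, 0]
  ]
}}

```text
t: 7.28
tool_pos: [0.6219, 0.0023, 0.1023]
tool_rot: [0.001, 0.026, 1.0, -0.002]
ft_force: [0.1, -0.5, 0.1]
width: -0.0002
grasp_force: 0.0
```

Request:
{"fn": "servo_tool", "kwargs": {
  "commands": [
    [1, 0, 0, -0.03, 0, 0, 0],
    [1, 0, 0, -0.05, 0, 0, 0],
    [1, 0, 0, -0.06, 0, 0, 0],
    [1, 0, 0, -0.063, 0, 0, 0],
    [1, 0, 0, -0.063, 0, 0, 0]
  ]
}}

```text
t: 7.7
tool_pos: [0.6207, 0.0096, 0.0379]
tool_rot: [-0.001, 0.023, 1.0, 0.0]
ft_force: [0.5, 0.7, -0.1]
width: -0.0001
grasp_force: 0.0
```

Request:
{"fn": "servo_tool", "kwargs": {
  "commands": [
    [1, 0.003, 0.01, 0, 0, 0, 0],
    [1, 0.005, 0.021, 0, 0, 0, 0],
    [1, 0.005, 0.028, 0, 0, 0, 0],
    [1, 0.005, 0.035, 0, 0, 0, 0],
    [1, 0.004, 0.042, 0, 0, 0, 0],
    [1, 0.003, 0.048, 0, 0, 0, 0],
    [1, 0, 0.054, 0, 0, 0, 0],
    [1, -0.003, 0.06, 0, 0, 0, 0]
  ]
}}

```text
t: 8.37
tool_pos: [0.6186, 0.0698, 0.039]
tool_rot: [0.001, 0.023, 1.0, -0.0]
ft_force: [0.8, -3.3, 0.4]
width: 0.0002
grasp_force: 1.3
```

Request:
{"fn": "servo_tool", "kwargs": {
  "commands": [
    [1, -0.004, 0.005, 0, 0, 0, 0],
    [1, -0.007, 0.009, 0, 0, 0, 0],
    [1, -0.011, 0.012, 0, 0, 0, 0],
    [1, -0.015, 0.015, 0, 0, 0, 0],
    [1, -0.019, 0.017, 0, 0, 0, 0],
    [1, -0.022, 0.018, 0, 0, 0, 0],
    [1, -0.022, 0.018, 0, 0, 0, 0]
  ]
}}

```text
t: 8.95
tool_pos: [0.5951, 0.0878, 0.0386]
tool_rot: [-0.001, 0.023, 1.0, 0.0]
ft_force: [-0.5, -0.6, -0.5]
width: -0.0001
grasp_force: 0.2
```

Request:
{"fn": "servo_tool", "kwargs": {
  "commands": [
    [1, -0.002, 0, 0, 0, 0, 0],
    [1, -0.004, 0, 0, 0, 0, 0],
    [1, -0.006, 0, 0, 0, 0, 0],
    [1, -0.006, 0, 0, 0, 0, 0]
  ]
}}

```text
t: 9.28
tool_pos: [0.5918, 0.088, 0.0389]
tool_rot: [0.002, 0.024, 1.0, 0.001]
ft_force: [4.6, 1.9, -1.6]
width: -0.0003
grasp_force: 2.2
```

Request:
{"fn": "servo_tool", "kwargs": {
  "commands": [
    [1, -0.001, 0, 0, 0, 0, 0],
    [1, -0.002, 0, 0, 0, 0, 0],
    [1, -0.003, 0, 0, 0, 0, 0],
    [1, -0.003, 0, 0, 0, 0, 0]
  ]
}}

```text
t: 9.62
tool_pos: [0.592, 0.088, 0.0391]
tool_rot: [0.005, 0.024, 1.0, 0.001]
ft_force: [8.7, 3.0, -6.2]
width: 0.0003
grasp_force: 4.3
```

Request:
{"fn": "servo_tool", "kwargs": {
  "commands": [
    [1, 0.02, 0, 0, 0, 0, 0],
    [1, 0.02, 0, 0.04, 0, 0, 0],
    [1, 0.02, 0, 0.08, 0, 0, 0],
    [1, 0.025, -0.04, 0.08, 0, 0, -1],
    [1, 0.027, -0.08, 0.08, 0, 0, -2],
    [1, 0.03, -0.12, 0.08, 0, 0, -3],
    [1, 0.032, -0.16, 0.08, 0, 0, -4],
    [1, 0.034, -0.2, 0.08, 0, 0, -5.8]
  ]
}}

```text
t: 10.28
tool_pos: [0.6195, -0.1137, 0.1184]
tool_rot: [-0.002, 0.074, 0.997, 0.0]
ft_force: [0.2, -0.3, -0.1]
width: -0.0002
grasp_force: 0.0
```

Request:
{"fn": "servo_tool", "kwargs": {
  "commands": [
    [1, 0.002, -0.04, 0, 0, 0, 0],
    [1, 0.004, -0.08, 0, 0, 0, 0],
    [1, 0.005, -0.113, 0, 0, 0, 0],
    [1, 0.005, -0.113, 0, 0, 0, 0],
    [1, 0.005, -0.113, -0.04, 0, 0, 0],
    [1, 0.005, -0.113, -0.07, 0, 0, 0],
    [1, 0.005, -0.113, -0.08, 0, 0, 0],
    [1, 0.005, -0.113, -0.08, 0, 0, 0]
  ]
}}

```text
t: 10.95
tool_pos: [0.6225, -0.2234, 0.035]
tool_rot: [-0.005, 0.074, 0.997, 0.002]
ft_force: [1.0, -0.4, 0.4]
width: -0.0004
grasp_force: 0.0
```

```bash
python3 - <<'E'
from h import *
p,d,W=snap('top'); st()
h=heads(p,W)[0]; print(h['o'],h['yaw'],h['lever'],h['lmed'],h['knobx'])
E
```

```text
t 11.0 pos [ 0.6246 -0.2243  0.0373] yawY 81.57 tz [-0.004  0.002 -1.   ] F [ 0.3 -0.   1. ] w -0.0003 g 0.0 q [-0.51  0.77  1.44  0.    0.93 -1.94]
  return _methods._mean(a, axis=axis, dtype=dtype,
  ret = um.true_divide(
Traceback (most recent call last):
  File "h.py", line 32, in heads
    out.append(dict(o=o,size=s,yaw=np.degrees(a),e=e,n=n,knobx=(np.percentile(L[k,0],[1,99])),knoby=np.median(L[k,1]),kz=L[k,2].max(),redx=np.percentile(L[red,0],[2,98]),redy=np.median(L[red,1]),lever=np.arctan2(md[0],md[1]),lmed=md,tip=o+e*(.085)+ .0))
                                                                ~~~~~~~~~~~~~^^^^^^^^^^^^^^^
IndexError: index -1 is out of bounds for axis 0 with size 0
```

Request:
{"fn": "servo_tool", "kwargs": {
  "commands": [
    [1, 0.004, 0.01, 0, 0, 0, 0],
    [1, 0.007, 0.02, 0, 0, 0, 0],
    [1, 0.008, 0.027, 0, 0, 0, 0],
    [1, 0.009, 0.034, 0, 0, 0, 0],
    [1, 0.008, 0.041, 0, 0, 0, 0],
    [1, 0.007, 0.047, 0, 0, 0, 0],
    [1, 0.005, 0.053, 0, 0, 0, 0],
    [1, 0.003, 0.06, 0, 0, 0, 0]
  ]
}}

```text
t: 11.67
tool_pos: [0.6296, -0.1655, 0.0391]
tool_rot: [0.001, 0.074, 0.997, -0.0]
ft_force: [0.0, -3.2, 0.6]
width: -0.0003
grasp_force: 1.2
```

Request:
{"fn": "servo_tool", "kwargs": {
  "commands": [
    [1, -0.003, 0.005, 0, 0, 0, 0],
    [1, -0.006, 0.009, 0, 0, 0, 0],
    [1, -0.01, 0.012, 0, 0, 0, 0],
    [1, -0.014, 0.016, 0, 0, 0, 0],
    [1, -0.018, 0.019, 0, 0, 0, 0],
    [1, -0.021, 0.021, 0, 0, 0, 0],
    [1, -0.023, 0.021, 0, 0, 0, 0],
    [1, -0.023, 0.021, 0, 0, 0, 0]
  ]
}}

```text
t: 12.33
tool_pos: [0.6054, -0.1436, 0.0386]
tool_rot: [-0.001, 0.074, 0.997, 0.001]
ft_force: [1.1, 1.0, 0.0]
width: -0.0001
grasp_force: 0.4
```

Request:
{"fn": "servo_tool", "kwargs": {
  "commands": [
    [1, -0.002, 0, 0, 0, 0, 0],
    [1, -0.004, 0, 0, 0, 0, 0],
    [1, -0.005, 0, 0, 0, 0, 0],
    [1, -0.005, 0, 0, 0, 0, 0]
  ]
}}

```text
t: 12.67
tool_pos: [0.6038, -0.1442, 0.0389]
tool_rot: [0.003, 0.074, 0.997, 0.0]
ft_force: [7.6, 2.9, -3.0]
width: -0.0
grasp_force: 3.1
```

Request:
{"fn": "servo_tool", "kwargs": {
  "commands": [
    [1, 0.02, 0, 0, 0, 0, 0],
    [1, 0.02, 0, 0.04, 0, 0, 0],
    [1, 0.02, 0, 0.08, 0, 0, 0],
    [0.5, -0.01, -0.003, 0.11, 0, 0, 0],
    [0.4, -0.05, -0.008, 0.11, 0, 0, 0],
    [0.4, -0.09, -0.013, 0.11, 0, 0, 0],
    [0.4, -0.13, -0.018, 0.11, 0, 0, 0],
    [0.4, -0.171, -0.0245, 0.11, 0, 0, 0]
  ]
}}

```text
t: 13.33
tool_pos: [0.4273, -0.1683, 0.1487]
tool_rot: [-0.001, 0.073, 0.997, 0.0]
ft_force: [-0.1, -1.0, 0.6]
width: 0.0508
grasp_force: 0.0
```

```bash
python3 - <<'E'
from h import *
p,d,W=snap('top'); st()
cv2.imwrite('pics/c2.png',cv2.resize(p[130:290,180:440],None,fx=3,fy=3)[:,:,::-1])
E
```

```text
t 13.4 pos [ 0.4168 -0.1651  0.1472] yawY 81.57 tz [-0.016  0.007 -1.   ] F [-6.3  1.9 -0.8] w 0.0511 g 0.0 q [-0.62  0.38  1.9  -0.    0.88 -2.05]
```

View pics/c2.png

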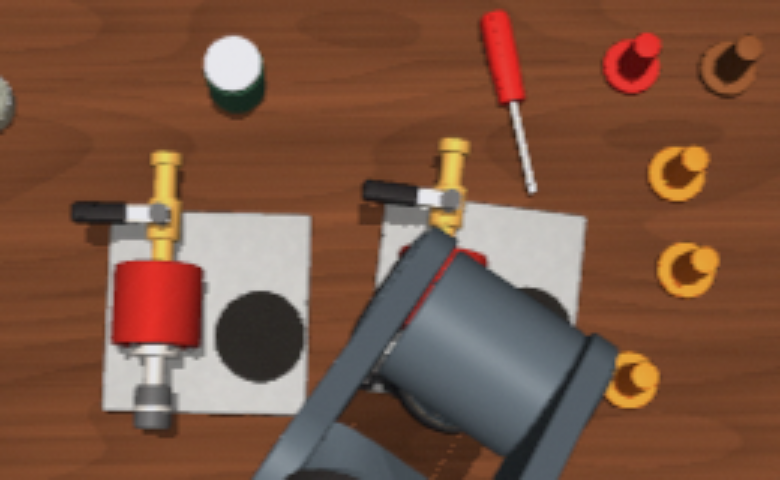

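Both levers are now across the pipe (shut), at crop (110,212) and (400,192). Next is the right head's knob.

Request:
{"fn": "servo_tool", "kwargs": {
  "commands": [
    [0.4, 0, 0, 0, 0, 0, 0],
    [0.4, 0, 0, 0, 0, 0, 0],
    [0.4, 0, 0, -0.04, 0, 0, 0],
    [0.4, 0, 0, -0.07, 0, 0, 0],
    [0.4, 0, 0, -0.1, 0, 0, 0],
    [0.4, 0, 0, -0.12, 0, 0, 0],
    [0.4, 0, 0, -0.134, 0, 0, 0],
    [0.4, 0, 0, -0.134, 0, 0, 0]
  ]
}}

```text
t: 14.05
tool_pos: [0.4302, -0.1685, 0.0119]
tool_rot: [-0.002, 0.073, 0.997, 0.001]
ft_force: [0.1, -0.0, 0.1]
width: 0.0511
grasp_force: 0.0
```

Request:
{"fn": "servo_tool", "kwargs": {
  "commands": [
    [0.7, 0, 0, 0, 0, 0, 0],
    [1, 0, 0, 0, 0, 0, 0],
    [1, 0, 0, 0, 0, 0, 0],
    [1, 0, 0, 0, 0, 0, 0]
  ],
  "force": 40
}}

```text
t: 14.38
tool_pos: [0.4318, -0.1704, 0.0152]
tool_rot: [0.002, 0.073, 0.997, -0.001]
ft_force: [1.8, -2.8, -9.4]
width: 0.0291
grasp_force: 40.3
```

```bash
python3 -c "
from h import *
st()"
```

```text
t 14.4 pos [ 0.4318 -0.1704  0.0152] yawY 81.58 tz [ 0.003 -0.002 -1.   ] F [ 1.8 -2.8 -9.4] w 0.0291 g 40.3 q [-0.62  0.64  1.98 -0.    0.52 -2.04]
```

Request:
{"fn": "servo_tool", "kwargs": {
  "commands": [
    [1, 0.001, 0, 0, 0, 0, 0],
    [1, 0.002, 0, 0, 0, 0, 0],
    [1, 0.003, -0.0005, 0, 0, 0, 0],
    [1, 0.004, -0.0005, 0, 0, 0, 0],
    [1, 0.005, -0.0007, 0, 0, 0, 0],
    [1, 0.006, -0.0009, 0, 0, 0, 0],
    [1, 0.006, -0.0009, 0, 0, 0, 0]
  ]
}}

```text
t: 14.97
tool_pos: [0.436, -0.1709, 0.0152]
tool_rot: [-0.0, 0.073, 0.997, -0.001]
ft_force: [-3.5, -4.6, -5.6]
width: 0.0287
grasp_force: 40.6
```

Request:
{"fn": "servo_tool", "kwargs": {
  "commands": [
    [1, 0.001, 0, 0, 0, 0, 0],
    [1, 0.002, 0, 0, 0, 0, 0],
    [1, 0.003, -0.0005, 0, 0, 0, 0],
    [1, 0.003, -0.0005, 0, 0, 0, 0]
  ]
}}

```text
t: 15.3
tool_pos: [0.4389, -0.1713, 0.0152]
tool_rot: [-0.0, 0.073, 0.997, -0.0]
ft_force: [-2.9, -5.0, -5.0]
width: 0.0287
grasp_force: 40.7
```

Request:
{"fn": "servo_tool", "kwargs": {
  "commands": [
    [1, 0.001, 0, 0, 0, 0, 0],
    [1, 0.002, -0.0003, 0, 0, 0, 0],
    [1, 0.003, -0.0005, 0, 0, 0, 0],
    [1, 0.003, -0.0005, 0, 0, 0, 0]
  ]
}}

```text
t: 15.63
tool_pos: [0.4397, -0.1714, 0.0152]
tool_rot: [-0.002, 0.073, 0.997, -0.0]
ft_force: [-6.6, -8.4, -3.7]
width: 0.0287
grasp_force: 41.0
```

Request:
{"fn": "servo_tool", "kwargs": {
  "commands": [
    [1, 0.001, 0, 0, 0, 0, 0],
    [1, 0.002, -0.0003, 0, 0, 0, 0],
    [1, 0.003, -0.0005, 0, 0, 0, 0],
    [1, 0.003, -0.0005, 0, 0, 0, 0]
  ]
}}

```text
t: 15.97
tool_pos: [0.4394, -0.1712, 0.0151]
tool_rot: [-0.005, 0.072, 0.997, 0.001]
ft_force: [-14.0, -10.5, 1.5]
width: 0.0285
grasp_force: 41.4
```

Request:
{"fn": "servo_tool", "kwargs": {
  "commands": [
    [0.4, 0, 0, 0, 0, 0, 0],
    [0.4, 0, 0, 0, 0, 0, 0],
    [0.4, 0, 0, 0, 0, 0, 0],
    [0.4, 0, 0, 0.04, 0, 0, 0],
    [0.4, 0, 0, 0.08, 0, 0, 0],
    [0.4, 0, 0, 0.11, 0, 0, 0],
    [0.4, -0.005, 0.03, 0.11, 0, 0, 1],
    [0.4, -0.01, 0.07, 0.11, 0, 0, 2]
  ]
}}

```text
t: 16.63
tool_pos: [0.4391, -0.1041, 0.1275]
tool_rot: [0.005, 0.058, 0.998, -0.002]
ft_force: [0.7, 1.7, -0.7]
width: 0.0511
grasp_force: 0.0
```

Request:
{"fn": "servo_tool", "kwargs": {
  "commands": [
    [0.4, -0.004, 0.04, 0, 0, 0, 2],
    [0.4, -0.01, 0.08, 0, 0, 0, 3.8],
    [0.4, -0.0135, 0.12, 0, 0, 0, 3.8],
    [0.4, -0.0135, 0.146, 0, 0, 0, 3.8],
    [0.4, -0.0135, 0.146, -0.03, 0, 0, 3.8],
    [0.4, -0.0135, 0.146, -0.07, 0, 0, 3.8],
    [0.4, -0.0135, 0.146, -0.1, 0, 0, 3.8],
    [0.4, -0.0135, 0.146, -0.11, 0, 0, 3.8]
  ]
}}

```text
t: 17.3
tool_pos: [0.4202, 0.0455, 0.0122]
tool_rot: [-0.002, 0.023, 1.0, 0.0]
ft_force: [-0.9, -0.2, -0.4]
width: 0.0516
grasp_force: 0.0
```

Request:
{"fn": "servo_tool", "kwargs": {
  "commands": [
    [0.4, 0, 0, 0, 0, 0, 0],
    [0.7, 0, 0, 0, 0, 0, 0],
    [1, 0, 0, 0, 0, 0, 0],
    [1, 0, 0, 0, 0, 0, 0],
    [1, 0, 0, 0, 0, 0, 0]
  ]
}}

```text
t: 17.72
tool_pos: [0.422, 0.0463, 0.0158]
tool_rot: [0.001, 0.024, 1.0, 0.001]
ft_force: [2.2, 13.7, -6.3]
width: 0.0288
grasp_force: 39.8
```

```bash
python3 -c "
from h import *
st()"
```

```text
t 17.7 pos [0.422  0.0463 0.0158] yawY 87.23 tz [ 0.002  0.002 -1.   ] F [ 2.2 13.7 -6.3] w 0.0288 g 39.8 q [-0.16  0.63  2.07  0.01  0.44 -1.68]
```

Request:
{"fn": "servo_tool", "kwargs": {
  "commands": [
    [1, 0, 0.001, 0, 0, 0, 0],
    [1, 0.001, 0.002, 0, 0, 0, 0],
    [1, 0.002, 0.002, 0, 0, 0, 0],
    [1, 0.003, 0.002, 0, 0, 0, 0],
    [1, 0.004, 0.002, 0, 0, 0, 0],
    [1, 0.005, 0.002, 0, 0, 0, 0],
    [1, 0.005, 0.002, 0, 0, 0, 0]
  ]
}}

```text
t: 18.3
tool_pos: [0.4276, 0.0462, 0.0157]
tool_rot: [0.001, 0.023, 1.0, -0.0]
ft_force: [-1.9, 0.3, 6.8]
width: 0.029
grasp_force: 41.1
```

Request:
{"fn": "servo_tool", "kwargs": {
  "commands": [
    [1, 0.001, 0, 0, 0, 0, 0],
    [1, 0.002, 0, 0, 0, 0, 0],
    [1, 0.003, 0, 0, 0, 0, 0],
    [1, 0.003, 0, 0, 0, 0, 0]
  ]
}}

```text
t: 18.63
tool_pos: [0.4307, 0.0461, 0.0157]
tool_rot: [0.001, 0.023, 1.0, -0.0]
ft_force: [-2.7, -1.6, 6.5]
width: 0.029
grasp_force: 41.2
```

Request:
{"fn": "servo_tool", "kwargs": {
  "commands": [
    [1, 0.001, 0, 0, 0, 0, 0],
    [1, 0.002, 0, 0, 0, 0, 0],
    [1, 0.003, 0, 0, 0, 0, 0],
    [1, 0.003, 0, 0, 0, 0, 0]
  ]
}}

```text
t: 18.97
tool_pos: [0.4305, 0.0462, 0.0156]
tool_rot: [-0.002, 0.023, 1.0, -0.0]
ft_force: [-5.8, -3.4, 9.7]
width: 0.0289
grasp_force: 41.5
```

Request:
{"fn": "servo_tool", "kwargs": {
  "commands": [
    [1, 0.001, 0, 0, 0, 0, 0],
    [1, 0.002, 0, 0, 0, 0, 0],
    [1, 0.003, 0, 0, 0, 0, 0],
    [1, 0.003, 0, 0, 0, 0, 0]
  ]
}}

```text
t: 19.3
tool_pos: [0.4301, 0.0462, 0.0156]
tool_rot: [-0.005, 0.023, 1.0, 0.0]
ft_force: [-10.4, -6.6, 15.2]
width: 0.0288
grasp_force: 41.9
```

Both shafts are in. I'll draw this one (left) out now.

Request:
{"fn": "servo_tool", "kwargs": {
  "commands": [
    [1, -0.002, 0, 0, 0, 0, 0],
    [1, -0.004, 0, 0, 0, 0, 0],
    [1, -0.006, 0.0003, 0, 0, 0, 0],
    [1, -0.007, 0.0003, 0, 0, 0, 0],
    [1, -0.008, 0.0003, 0, 0, 0, 0],
    [1, -0.009, 0.0004, 0, 0, 0, 0],
    [1, -0.01, 0.0004, 0, 0, 0, 0],
    [1, -0.01, 0.0004, 0, 0, 0, 0]
  ]
}}

```text
t: 19.97
tool_pos: [0.4292, 0.0462, 0.0157]
tool_rot: [0.004, 0.023, 1.0, -0.0]
ft_force: [2.0, -1.2, 6.7]
width: 0.0288
grasp_force: 41.1
```

Request:
{"fn": "servo_tool", "kwargs": {
  "commands": [
    [1, -0.001, 0, 0, 0, 0, 0],
    [1, -0.002, 0, 0, 0, 0, 0],
    [1, -0.003, 0, 0, 0, 0, 0],
    [1, -0.004, 0, 0, 0, 0, 0],
    [1, -0.004, 0, 0, 0, 0, 0]
  ]
}}

```text
t: 20.38
tool_pos: [0.4249, 0.0463, 0.0156]
tool_rot: [0.003, 0.023, 1.0, -0.0]
ft_force: [2.5, -0.2, 6.7]
width: 0.0292
grasp_force: 29.0
```

Request:
{"fn": "servo_tool", "kwargs": {
  "commands": [
    [1, 0, 0, 0, 0, 0, 0],
    [1, 0, 0, 0, 0, 0, 0],
    [1, 0, 0, 0, 0, 0, 0],
    [1, 0, 0, 0, 0, 0, 0]
  ]
}}

```text
t: 20.72
tool_pos: [0.4249, 0.0463, 0.0156]
tool_rot: [0.003, 0.023, 1.0, -0.0]
ft_force: [2.6, -0.1, 7.8]
width: 0.0287
grasp_force: 38.8
```

Request:
{"fn": "servo_tool", "kwargs": {
  "commands": [
    [1, -0.001, 0, 0, 0, 0, 0],
    [1, -0.002, 0, 0, 0, 0, 0],
    [1, -0.003, 0, 0, 0, 0, 0],
    [1, -0.004, 0, 0, 0, 0, 0],
    [1, -0.004, 0, 0, 0, 0, 0]
  ]
}}

```text
t: 21.13
tool_pos: [0.4208, 0.0465, 0.0156]
tool_rot: [0.003, 0.023, 1.0, -0.0]
ft_force: [1.3, 0.4, 7.8]
width: 0.0292
grasp_force: 38.9
```

Request:
{"fn": "servo_tool", "kwargs": {
  "commands": [
    [1, -0.001, 0, 0, 0, 0, 0],
    [1, -0.002, 0, 0, 0, 0, 0],
    [1, -0.003, 0, 0, 0, 0, 0],
    [1, -0.004, 0, 0, 0, 0, 0],
    [1, -0.005, 0, 0, 0, 0, 0],
    [1, -0.005, 0, 0, 0, 0, 0]
  ]
}}

```text
t: 21.63
tool_pos: [0.416, 0.0466, 0.0156]
tool_rot: [0.003, 0.024, 1.0, -0.0]
ft_force: [2.0, 2.8, 6.4]
width: 0.0288
grasp_force: 38.9
```

Request:
{"fn": "servo_tool", "kwargs": {
  "commands": [
    [1, -0.001, 0, 0, 0, 0, 0],
    [1, -0.002, 0, 0, 0, 0, 0],
    [1, -0.003, 0, 0, 0, 0, 0],
    [1, -0.004, 0, 0, 0, 0, 0],
    [1, -0.004, 0, 0, 0, 0, 0]
  ]
}}

```text
t: 22.05
tool_pos: [0.4163, 0.0465, 0.0157]
tool_rot: [0.008, 0.024, 1.0, -0.0]
ft_force: [8.7, 7.1, 3.4]
width: 0.0291
grasp_force: 39.2
```

Left travel is about 14 mm, so it is slack. I'll release it and go to the right knob.

Request:
{"fn": "servo_tool", "kwargs": {
  "commands": [
    [0.4, 0, 0, 0, 0, 0, 0],
    [0.4, 0, 0, 0, 0, 0, 0],
    [0.4, 0, 0, 0, 0, 0, 0],
    [0.4, 0, 0, 0.04, 0, 0, 0],
    [0.4, 0, 0, 0.08, 0, 0, 0],
    [0.4, 0, 0, 0.11, 0, 0, 0],
    [0.4, 0.004, -0.03, 0.11, 0, 0, -2],
    [0.4, 0.008, -0.06, 0.11, 0, 0, -3]
  ]
}}

```text
t: 22.72
tool_pos: [0.4171, -0.013, 0.1264]
tool_rot: [0.002, 0.048, 0.999, -0.0]
ft_force: [0.7, -1.0, -0.8]
width: 0.0514
grasp_force: 0.0
```

Request:
{"fn": "servo_tool", "kwargs": {
  "commands": [
    [0.4, 0.01, -0.04, 0, 0, 0, -2.8],
    [0.4, 0.015, -0.08, 0, 0, 0, -2.8],
    [0.4, 0.02, -0.12, 0, 0, 0, -2.8],
    [0.4, 0.02, -0.155, 0, 0, 0, -2.8],
    [0.4, 0.02, -0.155, 0, 0, 0, -2.8],
    [0.4, 0.02, -0.155, 0, 0, 0, -2.8]
  ]
}}

```text
t: 23.22
tool_pos: [0.4361, -0.1698, 0.1243]
tool_rot: [-0.0, 0.076, 0.997, 0.0]
ft_force: [-0.8, 0.4, -1.5]
width: 0.0513
grasp_force: 0.0
```

```bash
cat > kn.py <<'E'
from h import *
p,d,W=snap('top'); st()
T=np.load('top0.npz')['W']
for nm,o,e,n in(('L',[.4874,.0430],[.9991,-.0429],[.0429,.9991]),('R',[.4953,-.1781],[.9897,-.1435],[.1435,.9897])):
  for X in (T,W):
    L=X.reshape(-1,3); a=(L[:,:2]-o)@e; b=(L[:,:2]-o)@n
    k=(abs(b)<.010)&(a<-.04)&(a>-.11)&(L[:,2]>.074)&(L[:,2]<.1)
    print(nm,k.sum(),a[k].min().round(4) if k.any() else '', np.sort(a[k])[-3:].round(4))
E
python3 kn.py
```

```text
t 23.3 pos [ 0.4354 -0.1681  0.1242] yawY 81.42 tz [-0.002  0.002 -1.   ] F [-0.6  1.7  0.3] w 0.0513 g 0.0 q [-0.61  0.43  1.89  0.    0.82 -2.03]
L 151 -0.0846 [-0.042  -0.0419 -0.04  ]
L 164 -0.0915 [-0.0422 -0.0421 -0.042 ]
R 148 -0.0858 [-0.0421 -0.0416 -0.0413]
R 0  []
```

The left knob front is at local -91.5 mm, which is fully out on a 15 mm float. Next is the right knob.

Request:
{"fn": "servo_tool", "kwargs": {
  "commands": [
    [0.4, 0.004, -0.0015, -0.03, 0, 0, 0],
    [0.4, 0.004, -0.0015, -0.06, 0, 0, 0],
    [0.4, 0.004, -0.0015, -0.09, 0, 0, 0],
    [0.4, 0.004, -0.0015, -0.105, 0, 0, 0],
    [0.4, 0.004, -0.0015, -0.111, 0, 0, 0],
    [0.4, 0.004, -0.0015, -0.111, 0, 0, 0]
  ]
}}

```text
t: 23.77
tool_pos: [0.4392, -0.1673, 0.0125]
tool_rot: [-0.002, 0.073, 0.997, 0.001]
ft_force: [0.3, -1.0, 0.2]
width: 0.0517
grasp_force: 0.0
```

Request:
{"fn": "servo_tool", "kwargs": {
  "commands": [
    [0.7, 0, 0, 0, 0, 0, 0],
    [1, 0, 0, 0, 0, 0, 0],
    [1, 0, 0, 0, 0, 0, 0],
    [1, 0, 0, 0, 0, 0, 0],
    [1, 0, 0, 0, 0, 0, 0]
  ]
}}

```text
t: 24.18
tool_pos: [0.4407, -0.1716, 0.015]
tool_rot: [0.001, 0.073, 0.997, -0.002]
ft_force: [-4.5, -8.2, -2.9]
width: 0.0287
grasp_force: 39.7
```

Request:
{"fn": "servo_tool", "kwargs": {
  "commands": [
    [1, -0.001, 0, 0, 0, 0, 0],
    [1, -0.002, 0, 0, 0, 0, 0],
    [1, -0.003, 0.0003, 0, 0, 0, 0],
    [1, -0.004, 0.0005, 0, 0, 0, 0],
    [1, -0.005, 0.0007, 0, 0, 0, 0],
    [1, -0.006, 0.0008, 0, 0, 0, 0],
    [1, -0.006, 0.0008, 0, 0, 0, 0]
  ]
}}

```text
t: 24.77
tool_pos: [0.4371, -0.1711, 0.015]
tool_rot: [0.003, 0.074, 0.997, -0.002]
ft_force: [0.9, -5.7, -2.1]
width: 0.029
grasp_force: 40.2
```

Request:
{"fn": "servo_tool", "kwargs": {
  "commands": [
    [1, -0.001, 0, 0, 0, 0, 0],
    [1, -0.002, 0, 0, 0, 0, 0],
    [1, -0.003, 0, 0, 0, 0, 0],
    [1, -0.004, 0, 0, 0, 0, 0],
    [1, -0.005, 0, 0, 0, 0, 0],
    [1, -0.005, 0, 0, 0, 0, 0]
  ]
}}

```text
t: 25.27
tool_pos: [0.4312, -0.1702, 0.0149]
tool_rot: [0.002, 0.074, 0.997, -0.001]
ft_force: [0.7, -4.8, 7.0]
width: 0.0286
grasp_force: 40.8
```

Request:
{"fn": "servo_tool", "kwargs": {
  "commands": [
    [1, -0.001, 0, 0, 0, 0, 0],
    [1, -0.002, 0, 0, 0, 0, 0],
    [1, -0.003, 0, 0, 0, 0, 0],
    [1, -0.004, 0, 0, 0, 0, 0],
    [1, -0.004, 0, 0, 0, 0, 0]
  ]
}}

```text
t: 25.68
tool_pos: [0.4268, -0.1695, 0.0149]
tool_rot: [0.002, 0.074, 0.997, -0.001]
ft_force: [1.0, -3.1, 7.3]
width: 0.0285
grasp_force: 40.9
```

Request:
{"fn": "servo_tool", "kwargs": {
  "commands": [
    [1, -0.001, 0, 0, 0, 0, 0],
    [1, -0.002, 0.0003, 0, 0, 0, 0],
    [1, -0.003, 0.0004, 0, 0, 0, 0],
    [1, -0.004, 0.0004, 0, 0, 0, 0],
    [1, -0.004, 0.0004, 0, 0, 0, 0]
  ]
}}

```text
t: 26.1
tool_pos: [0.4262, -0.1696, 0.015]
tool_rot: [0.005, 0.074, 0.997, -0.002]
ft_force: [10.0, 2.4, 3.1]
width: 0.0286
grasp_force: 40.6
```

Request:
{"fn": "servo_tool", "kwargs": {
  "commands": [
    [1, -0.001, 0, 0, 0, 0, 0],
    [1, -0.002, 0, 0, 0, 0, 0],
    [1, -0.003, 0, 0, 0, 0, 0],
    [1, -0.004, 0, 0, 0, 0, 0],
    [1, -0.004, 0, 0, 0, 0, 0]
  ]
}}

```text
t: 26.52
tool_pos: [0.4264, -0.1699, 0.0151]
tool_rot: [0.008, 0.075, 0.997, -0.002]
ft_force: [23.3, 12.5, -1.7]
width: 0.0286
grasp_force: 40.5
```

Right travel is about 14 mm as well, so both heads are slack. I'll release, clear the view and measure the markers.

Request:
{"fn": "servo_tool", "kwargs": {
  "commands": [
    [0.4, 0, 0, 0, 0, 0, 0],
    [0.4, 0, 0, 0, 0, 0, 0],
    [0.4, 0, 0, 0, 0, 0, 0],
    [0.4, 0, 0, 0.04, 0, 0, 0],
    [0.4, 0, 0, 0.08, 0, 0, 0],
    [0.4, 0.005, 0.03, 0.11, 0, 0, 0],
    [0.4, 0.01, 0.07, 0.11, 0, 0, 0],
    [0.4, 0.02, 0.11, 0.11, 0, 0, 0]
  ]
}}

```text
t: 27.18
tool_pos: [0.4369, -0.0579, 0.1253]
tool_rot: [0.0, 0.076, 0.997, -0.0]
ft_force: [0.1, 0.4, -0.2]
width: 0.0512
grasp_force: 0.0
```

Request:
{"fn": "servo_tool", "kwargs": {
  "commands": [
    [0.4, 0, 0.04, 0, 0, 0, 0],
    [0.4, 0, 0.08, 0, 0, 0, 0],
    [0.4, 0, 0.1, 0, 0, 0, 0],
    [0.4, 0, 0.1, 0, 0, 0, 0]
  ]
}}

```text
t: 27.52
tool_pos: [0.4346, 0.0452, 0.1234]
tool_rot: [-0.002, 0.071, 0.997, 0.001]
ft_force: [-0.1, -0.3, -0.4]
width: 0.0511
grasp_force: 0.0
```

```bash
python3 kn.py; python3 - <<'E'
from h import *
p,d,W=snap('top')
for r in markers(p,W): print(r)
hsv=cv2.cvtColor(p,cv2.COLOR_RGB2HSV); z=W[...,2]
nn,l,s,c=cv2.connectedComponentsWithStats(((p.max(2)<75)&(abs(z-.014)<.008)).astype(np.uint8))
for i in range(1,nn):
    if s[i,4]>300: print('pad',c[i],s[i,4],W[l==i].mean(0).round(4))
m=((hsv[...,0]>12)&(hsv[...,0]<24)&(hsv[...,1]>150)&(hsv[...,2]>110)&(z>.003)&(z<.02)); m[:,:370]=0;m[:,440:]=0
nn,l,s,c=cv2.connectedComponentsWithStats(m.astype(np.uint8))
for i in range(1,nn):
    if s[i,4]>30:
        Q=W[l==i][:,:2].astype(np.float32); print('foot',cv2.minEnclosingCircle(Q))
cv2.imwrite('pics/c3.png',cv2.resize(p[130:290,180:440],None,fx=3,fy=3)[:,:,::-1])
E
```

```text
t 27.6 pos [0.4356 0.0434 0.1234] yawY 81.77 tz [-0.003  0.001 -1.   ] F [ 0.6 -0.9 -0.1] w 0.0511 g 0.0 q [-0.16  0.4   1.96  0.    0.78 -1.58]
L 151 -0.0846 [-0.042  -0.0419 -0.04  ]
L 0  []
R 148 -0.0858 [-0.0421 -0.0416 -0.0413]
R 165 -0.0921 [-0.0414 -0.041  -0.0403]
(array([330., 184.]), np.int32(107), array([ 0.6172, -0.1962,  0.0619]), np.float64(0.066))
(array([405., 187.]), np.int32(219), array([ 0.611 , -0.3898,  0.0709]), np.float64(0.079))
(array([236., 201.]), np.int32(138), array([0.568 , 0.0382, 0.0627]), np.float64(0.067))
(array([328., 205.]), np.int32(72), array([ 0.5664, -0.1905,  0.0627]), np.float64(0.066))
(array([408., 219.]), np.int32(226), array([ 0.5287, -0.393 ,  0.071 ]), np.float64(0.075))
(array([389., 256.]), np.int32(230), array([ 0.4374, -0.3406,  0.0708]), np.float64(0.076))
pad [266.21207658 241.62592047] 679 [ 0.4788 -0.0364  0.0136]
pad [355.1727672  240.39824305] 683 [ 0.4782 -0.2584  0.0133]
foot ((0.6112515926361084, -0.389520525932312), 0.023925114423036575)
foot ((0.5294903516769409, -0.3951769173145294), 0.024970337748527527)
foot ((0.43728217482566833, -0.3426550626754761), 0.024649059399962425)
```

View pics/c3.png

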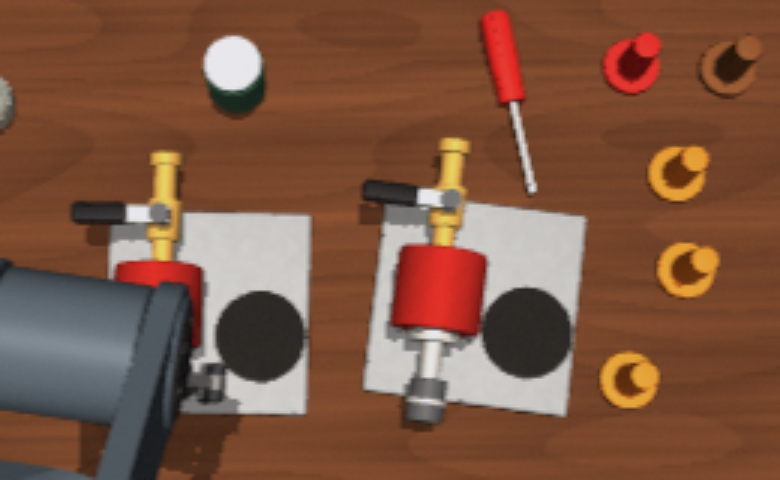

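The right knob front is at local -92 mm, fully out, and both cocks are shut. The marker candidates are orange at crop (628,380), (686,270) and (678,173), red at (632,65) and brown at (728,65). Only the orange ones fit, and this crop shows them clearly. I'll take the nearest, (628,380).

Request:
{"fn": "servo_tool", "kwargs": {
  "commands": [
    [0.4, 0, -0.03, 0.02, 0, 0, -7],
    [0.4, 0, -0.06, 0.02, 0, 0, -14],
    [0.4, 0, -0.1, 0.02, 0, 0, -21],
    [0.4, 0, -0.13, 0.02, 0, 0, -28],
    [0.4, 0, -0.16, 0.02, 0, 0, -35],
    [0.4, 0, -0.2, 0.02, 0, 0, -42],
    [0.4, 0, -0.23, 0.02, 0, 0, -49],
    [0.4, 0, -0.26, 0.02, 0, 0, -56]
  ]
}}

```text
t: 28.28
tool_pos: [0.4361, -0.222, 0.1435]
tool_rot: [-0.0, 0.538, 0.843, -0.0]
ft_force: [0.0, 0.5, -0.7]
width: 0.0514
grasp_force: 0.0
```

Request:
{"fn": "servo_tool", "kwargs": {
  "commands": [
    [0.4, 0, -0.03, 0, 0, 0, -7],
    [0.4, 0, -0.06, 0, 0, 0, -14],
    [0.4, 0, -0.09, 0, 0, 0, -21],
    [0.4, 0.002, -0.125, 0, 0, 0, -28],
    [0.4, 0.002, -0.125, 0, 0, 0, -34],
    [0.4, 0.002, -0.125, 0, 0, 0, -34],
    [0.4, 0.002, -0.125, 0, 0, 0, -34]
  ]
}}

```text
t: 28.87
tool_pos: [0.4378, -0.3441, 0.143]
tool_rot: [-0.001, 0.757, 0.653, 0.0]
ft_force: [0.1, 0.7, 0.6]
width: 0.0513
grasp_force: 0.0
```

```bash
python3 -c "
from h import *
st()"
```

```text
t 28.9 pos [ 0.4378 -0.3441  0.143 ] yawY -8.48 tz [-0.002  0.002 -1.   ] F [0.1 0.7 0.6] w 0.0513 g 0.0 q [-0.87  0.51  1.66  0.    0.98 -0.72]
```

Descend and grip. Target y is -0.3415, and reported z is -0.009.

Request:
{"fn": "servo_tool", "kwargs": {
  "commands": [
    [0.4, 0, 0.0015, -0.04, 0, 0, 0],
    [0.4, 0, 0.0015, -0.08, 0, 0, 0],
    [0.4, 0, 0.0015, -0.12, 0, 0, 0],
    [0.4, 0, 0.0015, -0.145, 0, 0, 0],
    [0.4, 0, 0.0015, -0.152, 0, 0, 0],
    [0.4, 0, 0.0015, -0.152, 0, 0, 0]
  ]
}}

```text
t: 29.37
tool_pos: [0.438, -0.3398, -0.0101]
tool_rot: [-0.003, 0.757, 0.654, 0.0]
ft_force: [0.7, 0.5, 1.3]
width: 0.0513
grasp_force: 0.0
```

Request:
{"fn": "servo_tool", "kwargs": {
  "commands": [
    [0.7, 0, 0, 0, 0, 0, 0],
    [1, 0, 0, 0, 0, 0, 0],
    [1, 0, 0, 0, 0, 0, 0],
    [1, 0, 0, 0, 0, 0, 0],
    [1, 0, 0, 0, 0, 0, 0]
  ]
}}

```text
t: 29.78
tool_pos: [0.4406, -0.3429, -0.0061]
tool_rot: [0.002, 0.757, 0.653, 0.0]
ft_force: [0.0, 1.6, 6.8]
width: 0.0232
grasp_force: 40.1
```

Request:
{"fn": "servo_tool", "kwargs": {
  "commands": [
    [1, 0, 0, 0.02, 0, 0, 0],
    [1, 0, 0, 0.04, 0, 0, 0],
    [1, 0, 0, 0.06, 0, 0, 0],
    [1, 0, 0, 0.06, 0, 0, 0]
  ]
}}

```text
t: 30.12
tool_pos: [0.442, -0.3443, 0.0558]
tool_rot: [0.004, 0.757, 0.653, 0.0]
ft_force: [0.9, -0.8, -1.3]
width: 0.0232
grasp_force: 39.9
```

```bash
python3 -c "
from h import *
st()"
```

```text
t 30.1 pos [ 0.442  -0.3443  0.0558] yawY -8.43 tz [ 0.006 -0.007 -1.   ] F [ 0.9 -0.8 -1.3] w 0.0232 g 39.9 q [-0.86  0.64  1.72  0.    0.77 -0.71]
```

Request:
{"fn": "servo_tool", "kwargs": {
  "commands": [
    [1, 0.01, 0.021, 0, 0, 0, 0],
    [1, 0.02, 0.042, 0, 0, 0, 0],
    [1, 0.03, 0.063, 0, 0, 0, 0],
    [1, 0.04, 0.083, 0, 0, 0, 0],
    [1, 0.04, 0.083, 0, 0, 0, 0],
    [1, 0.04, 0.083, 0, 0, 0, 0]
  ]
}}

```text
t: 30.62
tool_pos: [0.4798, -0.2578, 0.0514]
tool_rot: [-0.0, 0.756, 0.654, -0.0]
ft_force: [-0.2, -0.1, -1.7]
width: 0.0234
grasp_force: 39.9
```

```bash
cat > mk.py <<'E'
from h import *
st()
p,d,W=snap('side'); q,d2,W2=snap('top')
for p,W,nm in((p,W,'side'),(q,W2,'top')):
    hsv=cv2.cvtColor(p,cv2.COLOR_RGB2HSV); z=W[...,2]
    m=((hsv[...,0]>12)&(hsv[...,0]<21)&(hsv[...,1]>150)&(hsv[...,2]>90)&(z>-.01)&(z<.15)&(W[...,0]>.38)&(W[...,0]<.7)&(W[...,1]<.05))
    nn,l,s,c=cv2.connectedComponentsWithStats(m.astype(np.uint8))
    for i in range(1,nn):
        if s[i,4]>25:
            Q=W[l==i]; zm=np.percentile(Q[:,2],3); f=Q[Q[:,2]<zm+.012]
            print(nm,c[i].round(),s[i,4],'z',np.percentile(Q[:,2],[3,97]).round(3),'foot',((f.min(0)+f.max(0))/2).round(4),'ext',(f.max(0)-f.min(0)).round(3))
E
python3 mk.py
```

```text
t 30.6 pos [ 0.4798 -0.2578  0.0514] yawY -8.3 tz [-0.  0. -1.] F [-0.2 -0.1 -1.7] w 0.0234 g 39.9 q [-0.7   0.64  1.75 -0.    0.75 -0.55]
side [276. 116.] 26 z [-0.     0.008] foot [ 0.5757 -0.7065  0.0048] ext [0.031 0.072 0.01 ]
side [239. 149.] 73 z [0.006 0.075] foot [ 0.6869 -0.4464  0.01  ] ext [0.023 0.07  0.014]
side [263. 157.] 225 z [0.    0.074] foot [ 0.6153 -0.4408  0.0049] ext [0.059 0.161 0.014]
side [287. 159.] 182 z [-0.001  0.056] foot [ 0.5383 -0.4393  0.0047] ext [0.07  0.153 0.013]
side [304. 167.] 194 z [0.002 0.133] foot [ 0.482  -0.4063  0.0025] ext [0.068 0.118 0.006]
side [257. 190.] 52 z [-0.001  0.087] foot [ 0.6261 -0.2499  0.0029] ext [0.044 0.031 0.01 ]
side [333. 205.] 26 z [-0.002  0.005] foot [ 0.3942 -0.1841  0.0016] ext [0.025 0.052 0.007]
side [254. 244.] 90 z [-0.002  0.052] foot [ 0.6159 -0.0148  0.0017] ext [0.051 0.056 0.01 ]
top [331. 184.] 116 z [-0.003  0.063] foot [ 6.218e-01 -2.015e-01  3.000e-04] ext [0.056 0.032 0.009]
top [406. 187.] 254 z [-0.002  0.073] foot [ 0.6136 -0.3952  0.0026] ext [0.049 0.056 0.016]
top [235. 185.] 64 z [-0.003  0.062] foot [ 0.6315  0.0395 -0.001 ] ext [0.019 0.018 0.007]
top [328. 204.] 58 z [0.053 0.065] foot [ 0.5605 -0.19    0.0581] ext [0.027 0.025 0.013]
top [415. 214.] 41 z [-0.003  0.075] foot [ 0.5456 -0.4112  0.0011] ext [0.019 0.027 0.014]
```

Request:
{"fn": "servo_tool", "kwargs": {
  "commands": [
    [1, -0.001, 0, -0.01, 0, 0, 0],
    [1, -0.001, 0, -0.02, 0, 0, 0],
    [1, -0.001, 0, -0.028, 0, 0, 0],
    [1, -0.001, 0, -0.033, 0, 0, 0],
    [1, -0.001, 0, -0.035, 0, 0, 0],
    [1, -0.001, 0, -0.035, 0, 0, 0]
  ]
}}

```text
t: 31.22
tool_pos: [0.4781, -0.2588, 0.0157]
tool_rot: [-0.001, 0.757, 0.653, -0.0]
ft_force: [-0.5, 0.2, -1.0]
width: 0.0229
grasp_force: 39.9
```

Request:
{"fn": "servo_tool", "kwargs": {
  "commands": [
    [1, 0, 0, -0.001, 0, 0, 0],
    [1, 0, 0, -0.002, 0, 0, 0],
    [1, 0, 0, -0.002, 0, 0, 0]
  ]
}}

```text
t: 31.47
tool_pos: [0.4789, -0.2591, 0.0149]
tool_rot: [0.0, 0.757, 0.653, 0.0]
ft_force: [-0.5, -0.3, -1.2]
width: 0.0232
grasp_force: 39.9
```

Request:
{"fn": "servo_tool", "kwargs": {
  "commands": [
    [1, 0, 0, -0.002, 0, 0, 0],
    [1, 0, 0, -0.004, 0, 0, 0],
    [1, 0, 0, -0.005, 0, 0, 0],
    [1, 0, 0, -0.005, 0, 0, 0]
  ]
}}

```text
t: 31.8
tool_pos: [0.4785, -0.2588, 0.0095]
tool_rot: [-0.0, 0.757, 0.653, -0.0]
ft_force: [0.7, -0.3, -1.9]
width: 0.0232
grasp_force: 39.9
```

Request:
{"fn": "servo_tool", "kwargs": {
  "commands": [
    [1, 0, 0, -0.001, 0, 0, 0],
    [1, 0, 0, -0.002, 0, 0, 0],
    [1, 0, 0, -0.002, 0, 0, 0]
  ]
}}

```text
t: 32.05
tool_pos: [0.4788, -0.259, 0.0079]
tool_rot: [0.0, 0.757, 0.653, 0.0]
ft_force: [-0.2, 0.1, 0.3]
width: 0.0233
grasp_force: 40.1
```

Touching the pad. I'll release slowly and rise.

Request:
{"fn": "servo_tool", "kwargs": {
  "commands": [
    [0.75, 0, 0, 0, 0, 0, 0],
    [0.6, 0, 0, 0, 0, 0, 0],
    [0.5, 0, 0, 0, 0, 0, 0],
    [0.4, 0, 0, 0, 0, 0, 0],
    [0.4, 0, 0, 0.03, 0, 0, 0],
    [0.4, 0, 0, 0.06, 0, 0, 0],
    [0.4, 0, 0, 0.1, 0, 0, 0],
    [0.4, 0, 0, 0.13, 0, 0, 0]
  ]
}}

```text
t: 32.72
tool_pos: [0.479, -0.2592, 0.1399]
tool_rot: [0.001, 0.757, 0.653, 0.0]
ft_force: [0.7, -0.5, 0.3]
width: 0.0513
grasp_force: 0.0
```

Request:
{"fn": "servo_tool", "kwargs": {
  "commands": [
    [0.4, 0, 0.04, 0, 0, 0, 0],
    [0.4, 0, 0.08, 0, 0, 0, 0],
    [0.4, 0, 0.12, 0, 0, 0, 0],
    [0.4, 0, 0.16, 0, 0, 0, 0],
    [0.4, 0, 0.2, 0, 0, 0, 0],
    [0.4, 0, 0.24, 0, 0, 0, 0],
    [0.4, 0, 0.27, 0, 0, 0, 0],
    [0.4, 0, 0.27, 0, 0, 0, 0]
  ]
}}

```text
t: 33.38
tool_pos: [0.477, 0.016, 0.1377]
tool_rot: [-0.001, 0.756, 0.655, -0.0]
ft_force: [0.2, 0.2, -0.2]
width: 0.0511
grasp_force: 0.0
```

```bash
python3 mk.py | grep top; python3 - <<'E'
from h import *
p,d,W=snap('top')
for r in markers(p,W): print(r)
cv2.imwrite('pics/c4.png',cv2.resize(p[130:290,180:440],None,fx=3,fy=3)[:,:,::-1])
E
```

```text
top [331. 184.] 109 z [-0.003  0.064] foot [ 6.236e-01 -2.016e-01  5.000e-04] ext [0.053 0.032 0.008]
top [406. 187.] 251 z [-0.002  0.074] foot [ 0.6136 -0.3953  0.0023] ext [0.05  0.056 0.016]
top [231. 187.] 29 z [0.052 0.062] foot [0.6097 0.0469 0.0573] ext [0.033 0.006 0.011]
top [237. 187.] 56 z [-0.003  0.061] foot [6.201e-01 3.950e-02 2.000e-04] ext [0.042 0.018 0.009]
top [328. 204.] 56 z [0.052 0.064] foot [ 0.5604 -0.1902  0.0573] ext [0.027 0.024 0.013]
top [409. 219.] 250 z [-0.001  0.073] foot [ 0.5299 -0.3981  0.0035] ext [0.049 0.055 0.015]
top [356. 239.] 272 z [0.012 0.087] foot [ 0.4803 -0.259   0.0156] ext [0.049 0.049 0.018]
(array([330., 184.]), np.int32(106), array([ 0.6156, -0.1954,  0.062 ]), np.float64(0.064))
(array([405., 187.]), np.int32(219), array([ 0.6109, -0.3897,  0.0713]), np.float64(0.077))
(array([328., 205.]), np.int32(73), array([ 0.5666, -0.1889,  0.0626]), np.float64(0.067))
(array([408., 219.]), np.int32(228), array([ 0.5289, -0.393 ,  0.0705]), np.float64(0.075))
(array([356., 239.]), np.int32(262), array([ 0.4796, -0.2575,  0.0844]), np.float64(0.091))
```

View pics/c4.png

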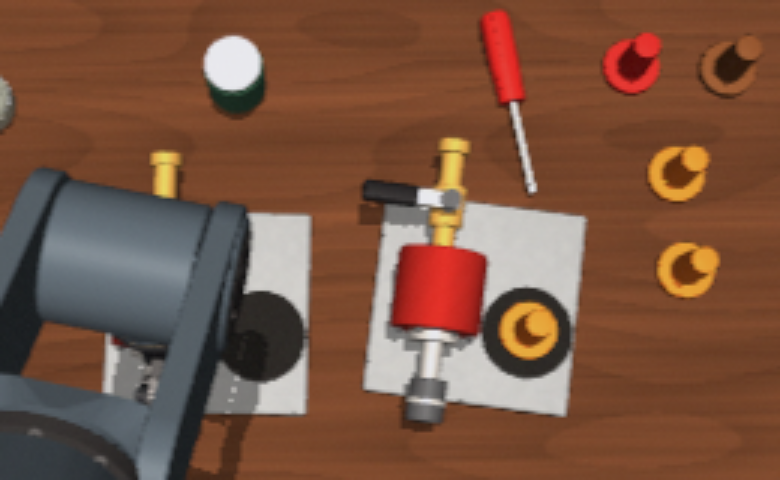

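The right marker stands centred on its pad (crop 527,332). I'll take the next orange one at crop (686,270).

Request:
{"fn": "servo_tool", "kwargs": {
  "commands": [
    [0.4, 0.005, -0.04, 0, 0, 0, 0],
    [0.4, 0.01, -0.08, 0, 0, 0, 0],
    [0.4, 0.015, -0.12, 0, 0, 0, 0],
    [0.4, 0.02, -0.16, 0, 0, 0, 0],
    [0.4, 0.025, -0.2, 0, 0, 0, 0],
    [0.4, 0.03, -0.24, 0, 0, 0, 0],
    [0.4, 0.035, -0.28, 0, 0, 0, 0],
    [0.4, 0.04, -0.32, 0, 0, 0, 0]
  ]
}}

```text
t: 34.2
tool_pos: [0.5176, -0.3133, 0.1376]
tool_rot: [0.0, 0.758, 0.652, -0.0]
ft_force: [0.5, 0.2, -0.5]
width: 0.0512
grasp_force: 0.0
```

Request:
{"fn": "servo_tool", "kwargs": {
  "commands": [
    [0.4, 0.005, -0.04, 0, 0, 0, 0],
    [0.4, 0.011, -0.075, 0, 0, 0, 0],
    [0.4, 0.011, -0.0855, 0, 0, 0, 0],
    [0.4, 0.011, -0.0855, 0, 0, 0, 0],
    [0.4, 0.011, -0.0855, 0, 0, 0, 0],
    [0.4, 0.011, -0.0855, 0, 0, 0, 0]
  ]
}}

```text
t: 34.7
tool_pos: [0.5285, -0.3932, 0.1372]
tool_rot: [-0.001, 0.757, 0.653, 0.0]
ft_force: [0.0, 0.2, 0.0]
width: 0.0513
grasp_force: 0.0
```

```bash
python3 -c "
from h import *
st()"
```

```text
t 34.7 pos [ 0.5285 -0.3932  0.1372] yawY -8.49 tz [-0.002  0.002 -1.   ] F [0.  0.2 0. ] w 0.0513 g 0.0 q [-0.81  0.64  1.39  0.    1.11 -0.66]
```

Request:
{"fn": "servo_tool", "kwargs": {
  "commands": [
    [0.4, 0.001, 0, -0.04, 0, 0, 0],
    [0.4, 0.001, 0, -0.08, 0, 0, 0],
    [0.4, 0.001, 0, -0.12, 0, 0, 0],
    [0.4, 0.001, 0, -0.14, 0, 0, 0],
    [0.4, 0.001, 0, -0.146, 0, 0, 0],
    [0.4, 0.001, 0, -0.146, 0, 0, 0]
  ]
}}

```text
t: 35.2
tool_pos: [0.5297, -0.3916, -0.01]
tool_rot: [-0.003, 0.757, 0.654, -0.0]
ft_force: [-0.2, -0.8, -0.6]
width: 0.0514
grasp_force: 0.0
```

Request:
{"fn": "servo_tool", "kwargs": {
  "commands": [
    [0.7, 0, 0, 0, 0, 0, 0],
    [1, 0, 0, 0, 0, 0, 0],
    [1, 0, 0, 0, 0, 0, 0],
    [1, 0, 0, 0, 0, 0, 0],
    [1, 0, 0, 0, 0, 0, 0]
  ]
}}

```text
t: 35.62
tool_pos: [0.532, -0.3953, -0.0056]
tool_rot: [0.002, 0.757, 0.653, 0.0]
ft_force: [-0.0, 2.8, 5.8]
width: 0.0232
grasp_force: 39.9
```

Request:
{"fn": "servo_tool", "kwargs": {
  "commands": [
    [1, 0, 0, 0.03, 0, 0, 0],
    [1, 0, 0, 0.06, 0, 0, 0],
    [1, 0, 0, 0.1, 0, 0, 0],
    [1, 0, 0, 0.13, 0, 0, 0],
    [1, 0, 0, 0.14, 0, 0, 0],
    [1, 0, 0, 0.14, 0, 0, 0]
  ]
}}

```text
t: 36.12
tool_pos: [0.5327, -0.3966, 0.1361]
tool_rot: [0.005, 0.757, 0.653, 0.0]
ft_force: [-0.5, -0.8, -1.6]
width: 0.0227
grasp_force: 40.0
```

```bash
python3 -c "
from h import *
st()"
```

```text
t 36.1 pos [ 0.5327 -0.3966  0.1361] yawY -8.46 tz [ 0.006 -0.006 -1.   ] F [-0.5 -0.8 -1.6] w 0.0227 g 40.0 q [-0.81  0.64  1.39  0.    1.1  -0.66]
```

Request:
{"fn": "servo_tool", "kwargs": {
  "commands": [
    [1, -0.005, 0.035, 0, 0, 0, 0],
    [1, -0.01, 0.07, 0, 0, 0, 0],
    [1, -0.015, 0.105, 0, 0, 0, 0],
    [1, -0.02, 0.14, 0, 0, 0, 0],
    [1, -0.025, 0.175, 0, 0, 0, 0],
    [1, -0.03, 0.21, 0, 0, 0, 0],
    [1, -0.035, 0.245, 0, 0, 0, 0],
    [1, -0.04, 0.28, 0, 0, 0, 0]
  ]
}}

```text
t: 36.78
tool_pos: [0.4886, -0.1122, 0.1298]
tool_rot: [-0.002, 0.758, 0.653, -0.001]
ft_force: [0.9, -0.4, -1.8]
width: 0.0229
grasp_force: 40.0
```

Request:
{"fn": "servo_tool", "kwargs": {
  "commands": [
    [1, -0.005, 0.03, 0, 0, 0, 0],
    [1, -0.0095, 0.06, 0, 0, 0, 0],
    [1, -0.0095, 0.0775, 0, 0, 0, 0],
    [1, -0.0095, 0.0775, 0, 0, 0, 0],
    [1, -0.0095, 0.0775, 0, 0, 0, 0],
    [1, -0.0095, 0.0775, 0, 0, 0, 0]
  ]
}}

```text
t: 37.28
tool_pos: [0.481, -0.0374, 0.1308]
tool_rot: [-0.0, 0.757, 0.653, -0.0]
ft_force: [0.6, -0.1, -1.1]
width: 0.0231
grasp_force: 40.0
```

```bash
python3 -c "
from h import *
st()"
```

```text
t 37.3 pos [ 0.481  -0.0374  0.1308] yawY -8.45 tz [-0.001 -0.    -1.   ] F [ 0.6 -0.1 -1.1] w 0.0231 g 40.0 q [-0.31  0.44  1.85 -0.    0.85 -0.16]
```

Request:
{"fn": "servo_tool", "kwargs": {
  "commands": [
    [1, -0.002, 0, -0.03, 0, 0, 0],
    [1, -0.002, 0, -0.06, 0, 0, 0],
    [1, -0.002, 0, -0.085, 0, 0, 0],
    [1, -0.002, 0, -0.105, 0, 0, 0],
    [1, -0.002, 0, -0.113, 0, 0, 0],
    [1, -0.002, 0, -0.118, 0, 0, 0],
    [1, -0.002, 0, -0.12, 0, 0, 0],
    [1, -0.002, 0, -0.12, 0, 0, 0]
  ]
}}

```text
t: 37.95
tool_pos: [0.4798, -0.0377, 0.0119]
tool_rot: [0.0, 0.758, 0.653, 0.0]
ft_force: [-0.4, -0.2, -0.6]
width: 0.0228
grasp_force: 39.9
```

Request:
{"fn": "servo_tool", "kwargs": {
  "commands": [
    [1, 0, 0, -0.001, 0, 0, 0],
    [1, 0, 0, -0.002, 0, 0, 0],
    [1, 0, 0, -0.002, 0, 0, 0]
  ]
}}

```text
t: 38.2
tool_pos: [0.4798, -0.0371, 0.0104]
tool_rot: [0.001, 0.757, 0.653, 0.0]
ft_force: [0.2, 0.4, -1.5]
width: 0.0231
grasp_force: 39.9
```

Request:
{"fn": "servo_tool", "kwargs": {
  "commands": [
    [1, -0.001, 0, -0.001, 0, 0, 0],
    [1, -0.001, 0, -0.002, 0, 0, 0],
    [1, -0.001, 0, -0.0025, 0, 0, 0],
    [1, -0.001, 0, -0.0025, 0, 0, 0]
  ]
}}

```text
t: 38.53
tool_pos: [0.4784, -0.0369, 0.0083]
tool_rot: [0.0, 0.757, 0.653, 0.0]
ft_force: [-1.5, 0.8, 9.0]
width: 0.0231
grasp_force: 41.1
```

Request:
{"fn": "servo_tool", "kwargs": {
  "commands": [
    [1, 0, 0, 0.001, 0, 0, 0],
    [0.75, 0, 0, 0.001, 0, 0, 0],
    [0.6, 0, 0, 0.001, 0, 0, 0],
    [0.5, 0, 0, 0.001, 0, 0, 0],
    [0.4, 0, 0, 0.001, 0, 0, 0],
    [0.4, 0, 0, 0.03, 0, 0, 0],
    [0.4, 0, 0, 0.06, 0, 0, 0],
    [0.4, 0, 0, 0.1, 0, 0, 0]
  ]
}}

```text
t: 39.2
tool_pos: [0.4763, -0.0365, 0.1064]
tool_rot: [-0.003, 0.757, 0.653, -0.002]
ft_force: [1.5, -1.1, 0.5]
width: 0.051
grasp_force: 0.0
```

Request:
{"fn": "servo_tool", "kwargs": {
  "commands": [
    [0.4, 0, 0, 0.04, 0, 0, 0],
    [0.4, 0, 0.04, 0.06, 0, 0, 0],
    [0.4, 0, 0.08, 0.06, 0, 0, 0],
    [0.4, 0, 0.12, 0.06, 0, 0, 0],
    [0.4, 0, 0.16, 0.06, 0, 0, 0],
    [0.4, 0, 0.2, 0.06, 0, 0, 0],
    [0.4, 0, 0.24, 0.06, 0, 0, 0],
    [0.4, 0, 0.28, 0.06, 0, 0, 0]
  ]
}}

```text
t: 39.87
tool_pos: [0.4776, 0.2449, 0.1671]
tool_rot: [-0.0, 0.757, 0.653, -0.0]
ft_force: [1.5, -0.3, 0.8]
width: 0.0512
grasp_force: 0.0
```

```bash
python3 kn.py; python3 mk.py | grep top; python3 - <<'E'
from h import *
p,d,W=snap('top')
for h in heads(p,W): print({k:np.round(h[k],4) for k in('o','yaw','lever','lmed','knobx','size')})
cv2.imwrite('pics/c5.png',cv2.resize(p[130:290,180:440],None,fx=3,fy=3)[:,:,::-1])
E
```

```text
t 39.9 pos [0.4779 0.2521 0.1675] yawY -8.23 tz [ 0.002  0.006 -1.   ] F [ 1.2  4.3 -0.2] w 0.0512 g 0.0 q [0.28 0.45 1.68 0.01 1.01 0.42]
L 151 -0.0846 [-0.042  -0.0419 -0.04  ]
L 165 -0.0915 [-0.0421 -0.042  -0.0419]
R 148 -0.0858 [-0.0421 -0.0416 -0.0413]
R 161 -0.0919 [-0.0417 -0.0411 -0.0403]
top [331. 184.] 112 z [-0.003  0.064] foot [ 6.218e-01 -2.086e-01  1.000e-04] ext [0.055 0.018 0.01 ]
top [231. 189.] 34 z [0.052 0.062] foot [0.6054 0.0468 0.0556] ext [0.04  0.005 0.014]
top [237. 198.] 135 z [-0.003  0.065] foot [ 0.6158  0.0393 -0.002 ] ext [0.05  0.018 0.009]
top [418. 192.] 250 z [-0.002  0.074] foot [ 0.5978 -0.4258  0.0028] ext [0.048 0.057 0.015]
top [328. 204.] 56 z [0.054 0.065] foot [ 0.5603 -0.1902  0.059 ] ext [0.027 0.025 0.012]
top [356. 239.] 267 z [0.011 0.088] foot [ 0.4803 -0.2593  0.0161] ext [0.048 0.049 0.015]
top [266. 241.] 284 z [0.012 0.088] foot [ 0.479  -0.0374  0.017 ] ext [0.048 0.047 0.014]
{'o': array([0.486 , 0.0441]), 'yaw': np.float64(-1.1369), 'lever': np.float64(0.0043), 'lmed': array([0.0002, 0.0467, 0.0855]), 'knobx': array([-0.0898, -0.0312]), 'size': array([0.1698, 0.168 ])}
{'o': array([ 0.4953, -0.1795]), 'yaw': np.float64(-8.427), 'lever': np.float64(-0.0409), 'lmed': array([-0.002 ,  0.048 ,  0.0851]), 'knobx': array([-0.0921, -0.0306]), 'size': array([0.1697, 0.1705])}
```

View pics/c5.png

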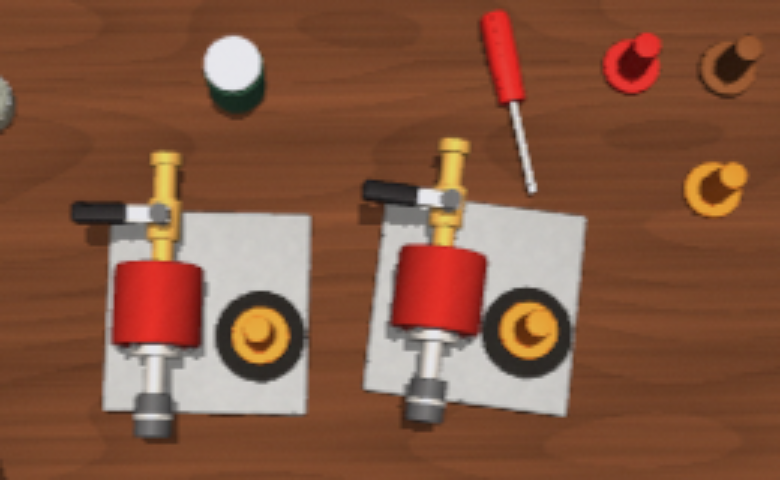

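Both markers are centred on their pads (crop 260,335 and 527,332), both cocks are shut, both shafts are out, and the arm is clear. The spare marker was knocked aside, which doesn't matter. I'll hand in.

Request:
{"fn": "servo_tool", "kwargs": {
  "commands": [
    [0.4, 0, 0, 0, 0, 0, 0],
    [0.4, 0, 0, 0, 0, 0, 0],
    [0.4, 0, 0, 0, 0, 0, 0],
    [0.4, 0, 0, 0, 0, 0, 0]
  ]
}}

```text
t: 40.4
tool_pos: [0.4785, 0.2417, 0.1672]
tool_rot: [-0.0, 0.758, 0.652, -0.0]
ft_force: [0.1, -0.4, -0.1]
width: 0.051
grasp_force: 0.0
```

```bash
python3 -c "
from station import robot
print(robot.close_job())"
```

```text
the job is handed in; nothing more can be done
None
```

The job is handed in (no verdict was returned): two heads were on the bench and both felt slack (about 14 mm of travel), so both shafts are drawn out, both cocks are shut, and an orange marker stands on each pad.

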